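# Park the tube pot and stand two tubes leaning to their sides

### The job

Slide the empty steel pot along the bench, without lifting it, fully home into its railed bay, then swing the keeper bar shut across the bay's mouth behind it. Then lower (do not drop) the longest tube from the wooden rack into the pot, rubber cap up, and leave it leaning against the side of the rim nearer the ticket stand; after that lower the shortest tube in the same way so that it leans against the opposite side of the rim. Leave the middle tube, the jar and the carton where they are.

Things in the scene. Friction and masses are not known exactly. Their poses are not given: they have to be found in the camera images.
- bay: Fixed bay of aluminium rails 20 mm high. Origin on the bench where the pot's centre belongs; +x to the closed back (rail face 47 mm from origin), y across (side faces at +-46 mm), open mouth on -x, flaring to 80 mm half width from 20 to 86 mm before the origin. Keeper post (22 mm wide, 38 high) left of the mouth at x -55, y +82 mm. Turned up to 0.2 rad from the world axes.
- keeper (a joint): Level steel bar 8 mm thick, 23 to 37 mm over the bench, on a vertical pivot with light friction, staying where left. 0 = shut, straight across the bay's mouth along its y (pot must be home first); grows to 2.25 rad as it opens, out to the bay's -x and on to +y. Seen from above, shutting turns it counter-clockwise. Starts well open.
- keeper_pin (a point): Upright steel pin, 12 mm across, near the free end of the keeper bar, 117 mm from the pivot, the bar going on 15 mm past it; it rises from the bar to 95 mm above the bench; this point is on its axis 75 mm above the bench. Shut, the pin is at x -55, y -35 mm in the bay's frame.
- keeper_pivot (a point): Point on the keeper's vertical pivot axis, 75 mm above the bench.
- pot: Loose open steel pot, 90 mm (its x) by 80 mm (its y) by 100 mm high, walls 4 mm, inner floor 7 mm above the bench, on four smooth glides, 0.55 kg. Origin under its centre. Starts empty before the bay's mouth, between bay and robot, +x to the bay within 0.2 rad. When home its axes lie along the bay's: its inside is 72 mm across the bay's y and 82 mm along the bay's x.
- rack: Fixed wooden block 250 x 60 x 45 mm with three round holes 14 mm wide and 35 mm deep in a row along its x, 90 mm apart, each holding one tube upright and loosely. Origin under its centre.
- long_tube: Longest tube: aluminium, 12 mm across, 235 mm long in all; the upper 40 mm is a black rubber cap 14 mm across. About 60 g. Origin at the centre of its bare lower end, +z along it to the cap. Starts upright in one of the rack's holes (any of the three), its lower end 10 mm above the bench.
- long_tube_top (a point): Centre of the longest tube's cap end, 235 mm from its lower end.
- mid_tube: Middle tube, same make, 200 mm long: stays in the rack. Origin at its lower end.
- short_tube: Shortest tube: same make, 165 mm long in all, cap of 40 mm at the top. About 40 g. Origin at the centre of its lower end, +z to the cap. Starts upright in one of the rack's holes.
- short_tube_top (a point): Centre of the shortest tube's cap end, 165 mm from its lower end.
- ticket: Fixed ticket stand: dark steel foot 60 x 70 mm with an upright framed blank paper ticket 70 mm wide, 130 mm high in all. It stands to the left or to the right of the bay (bay's +y or -y), 150 to 190 mm away, and tells the side for the longest tube. Origin under its foot's centre.
- jar: Bystander: closed glass jar 54 mm across, 85 mm high, standing on the bay's other side from the ticket stand.
- carton: Bystander: closed cardboard carton 100 x 140 x 60 mm, to the robot's right.
Things that resemble listed ones, but are neither listed nor needed, are in the scene too. Leave any pink look-alike of the ticket alone. Several things have the shape of the bay; the one meant has the colours described above.

How it is judged:
By the outcome, as a careful person would: the job done as asked, in the order asked, and still so for the second after the job is handed in, with the robot touching nothing.
It also fails if it takes over 72 s, if anything falls off the work surface, if the arm or the gripper's body presses on something with over 40 N, if the wrist force passes 120 N, or if a joint passes its speed limit or range.

### The arm

A 7-joint arm with a two-finger parallel gripper is mounted at the origin on the work surface. World frame = base frame: x ahead of the robot, y to its left, z up, the work surface at z = 0. Lengths are in m, angles in degrees, forces in N, time in s.
With the tool pointing down it reaches from about 0.425 to 0.875 m from the base axis. Payload 4.7 kg.
Tool frame: the origin (TCP) lies at the very end of the fingers, on their centre line; the grasp point (between the pads) lies 19 mm behind it; z points along the fingers, y is the line along which they close (so a half turn about z gives the same grasp; the last joint's range is limited). The gripper opens to 87 mm and grips with 3 to 60 N. Pads are 19 mm wide; open, the fingers measure 117 mm over their backs; the gripper's body (75 mm by 190 mm) begins 51 mm behind the grasp point.
Start: joints at [-65.369, 18.392, -4.016, 83.108, 1.295, 78.541, -3.26], TCP at [0.263, 0.595, 0.191] pointing down, gripper open.
Joint ranges: [-163.93, 163.93], [-17.29, 119.83], [-79.2, 71.16], [3.27, 140.29], [-89.18, 269.18], [5.43, 117.66], [-154.24, 154.24]. Speed limits (degrees/s): [147.25, 147.25, 180, 180, 180, 180, 180].

### API

Orientations are given as [roll, pitch, yaw] about the fixed x, y, z axes, in that order (R = Rz(yaw) Ry(pitch) Rx(roll)).
In Python, from cell import get_obs, eyes, env gives the robot as it stands.
- The arm moves only by the tool servo_tool, never from a script. Its argument "series" is a list that holds one entry, the list of rows, each a list of 7 numbers: the shift along the tool's x, y, z in units of 300 mm (1.0 is 300 mm), then the turn, a rotation vector about the tool's x, y, z in units of pi rad (1.0 is pi rad), then the opening, from 0 (shut) to 1 (fully open). In form: [[[tx, ty, tz, wx, wy, wz, gripper], ...]]. A call has 1 to 12 rows; each row is the pose to reach, as a shift and turn from the pose commanded when the call began, along the tool's axes at that moment, turning the shorter way round; what a row does not reach only later rows make up. A row lasts 1/12 s, in which the tool goes at most 41.7 mm and 7.16 degrees, less where a joint would pass 70% of its speed; a pose out of reach is approached as far as the arm can. A call with a number of a shift or a turn outside -1 to 1 is refused whole. A call with a gripper value outside its range is refused whole. The fingers move at their own pace and stop on an object; "grip_force" is the grip in N (left out, the last holds). Time passes only in rows, so rows that repeat a pose let the fingers close. It gives the time, the measured TCP pose, the force, the opening and the grip force at its end, in the units of the state.
- get_obs(): the state, without advancing time (a new reading comes with each control period).
- eyes.read_camera(name): name is "scene" or "top" or "wrist"; returns a dict with "frame" (384x512x3 uint8, red, green, blue), "depth" (384x512 float32, m along the optical axis (not along the pixel's ray), 0 where there is no reading), "fx", "fy", "cx", "cy" (pixels), "origin" and "rotation" of the camera in the world; the wrist camera has in their place "mount" (4x4, takes a point from camera to tool coordinates, whose origin is the TCP and whose axes are the flange's). Camera axes: x right, y down, z forward; pixel columns grow to the right and rows downward; lengths in m; the calibration is good to about 2 mm. A picture is of the moment at which its call begins: read the wrist's pose just before it.
- env.sign_off(): hands the job in; it is judged then, once.
The state is a dict: "time_s": time; "qpos": joint angles; "joint_velocities": joint speeds; "effort": joint torques, N m; "tool_pos": TCP position; "tool_rot": TCP orientation; "force": force on the tool from outside, world axes, zero at the start; "wrist_torque": the same for the moment, N m; "grip_width": finger opening in m; "grasp_force": force on a finger pad.
Only numpy, scipy, OpenCV 4.12 (cv2) and the standard library are available. Lean on these libraries where they do the work, as an engineer would, in place of code of your own. Each camera call takes 0.05 s, during which the arm holds its last target. There are 200 camera calls.

## Working session

There is one attempt and no reset: what is moved stays moved. The work goes in short steps, Python scripts to look and compute and a tool call to move; the robot and the scene stay as the last step left them, time stands still between calls to the robot, and variables do not carry over. Pictures are saved under pics/ and viewed, at most 10 in all, crops included, and the job is handed in when it is done.

Besides the shell and the picture viewer there is one more tool, called by a JSON object that holds its "fn" and its "kwargs". servo_tool: Moves the arm, as the interface text tells. Shifts and turns lie within -1 to 1; 1 stands for 300 mm of shift or pi rad of turn. Its arguments: {"type":"object","properties":{"series":{"type":"array"},"grip_force":{"type":"number"}},"required":["series"]}

```bash
mkdir -p pics; ls; python3 - <<'E'
from cell import get_obs, eyes, env
import cv2, numpy as np
o=get_obs(); print({k:o[k] for k in('time_s','tool_pos','tool_rot','force','grip_width')})
for n in('scene','top'):
    d=eyes.read_camera(n); np.savez('pics/%s0.npz'%n,**d)
    cv2.imwrite('pics/%s0.png'%n,cv2.resize(d['frame'][:,:,::-1],(800,600),interpolation=cv2.INTER_CUBIC))
    print(n,d['origin'],d['rotation'],d['fx'],d['cx'],d['cy'])
E
```

```text
pics
{'time_s': 0.0, 'tool_pos': array([0.26233482, 0.59403131, 0.18996331]), 'tool_rot': array([-1.79891066e+02,  4.52713407e-03,  1.56177661e+02]), 'force': array([ 0.00961633, -0.28856187,  0.2006901 ]), 'grip_width': 0.08726405750927468}
scene [1.19649993 0.42365006 1.06222261] [-138.97737871   -1.05083184  129.37390022] 456.0965575392716 251.71902538327421 196.23766410844564
top [ 0.4038694  -0.08013246  1.0912903 ] [-169.37588283    1.11301074  -89.11603706] 348.5767527103843 259.06290094848293 188.91252886339072
```

View pics/top0.png

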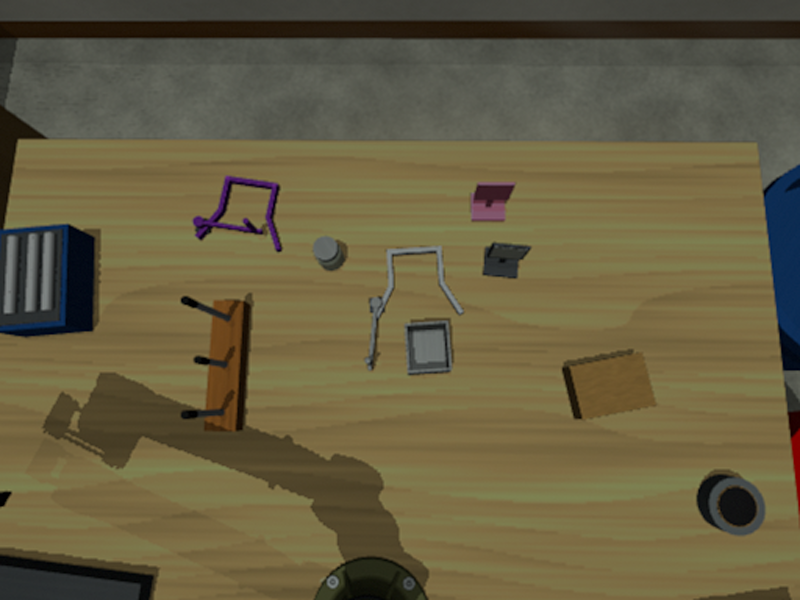

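View pics/scene0.png

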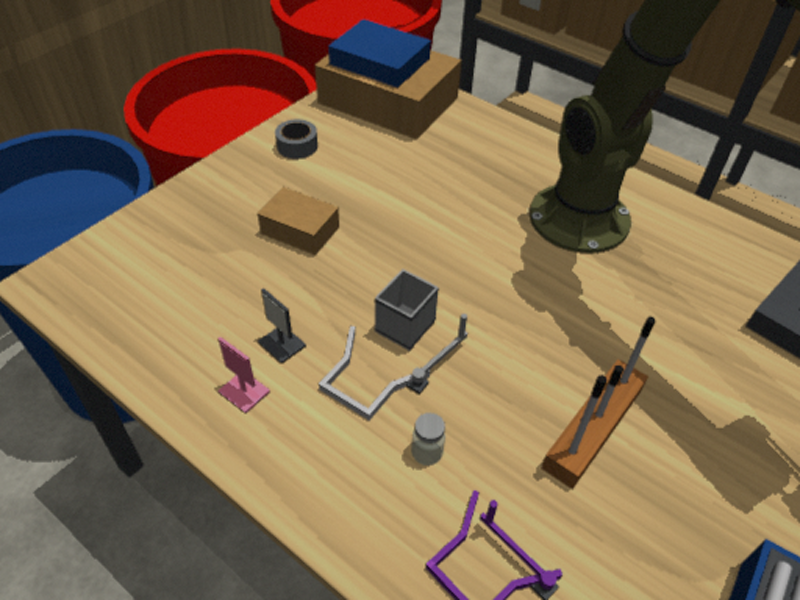

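Top view: pot (428,347), bay (415,280), pivot (376,302), pin (370,365). The ticket is at (505,260), on the bay's right; the jar is at (328,252). The rack is at (228,365) with three tubes; from the scene view, the near tube at cap (648,325) looks longest.

```bash
cat > h.py <<'E'
import numpy as np, cv2
from scipy.spatial.transform import Rotation as R
from cell import get_obs, eyes, env
def E(a): return R.from_euler('xyz',a,degrees=True).as_matrix()
def cam(d,pos=None,rot=None):
    if 'mount' in d:
        M=np.array(d['mount']); return E(rot)@M[:3,:3], E(rot)@M[:3,3]+np.array(pos)
    r=np.array(d['rotation']); return (E(r) if r.size==3 else r), np.array(d['origin'])
def cloud(d,**k):
    Rm,o=cam(d,**k); v,u=np.mgrid[:384,:512]; z=d['depth']
    P=np.stack([(u-d['cx'])/d['fx']*z,(v-d['cy'])/d['fy']*z,z],-1)@Rm.T+o
    P[z==0]=np.nan; return P
def px(d,u,v,h,**k):  # native pixel -> world at height h
    Rm,o=cam(d,**k); r=Rm@np.array([(u-d['cx'])/d['fx'],(v-d['cy'])/d['fy'],1]); return o+r*(h-o[2])/r[2]
def proj(d,p,**k):
    Rm,o=cam(d,**k); c=Rm.T@(np.array(p)-o); return c[0]/c[2]*d['fx']+d['cx'],c[1]/c[2]*d['fy']+d['cy']
E
python3 - <<'E'
from h import *
np.set_printoptions(precision=4,suppress=True)
t=dict(np.load('pics/top0.npz')); s=dict(np.load('pics/scene0.npz'))
Pt,Ps=cloud(t),cloud(s)
S=1.5625
f=lambda u,v,h:px(t,(u+.5)/S-.5,(v+.5)/S-.5,h)[:2]
print('table z',np.nanmedian(Pt[230:250,200:240,2]),np.nanmedian(Ps[100:120,100:130,2]))
for n,u,v,h in[('pot',407,322,.1),('pot',450,320,.1),('pot',452,372,.1),('pot',407,374,.1),('bayBL out',388,249,.02),('bayBR out',441,248,.02),('sideL end',391,284,.02),('sideR end',441,283,.02),('flareL',382,314,.02),('flareR',462,312,.02),('pivot',376,302,.038),('pin',370,360,.095),('bar end',371,367,.037),('jar',326,245,.085),('ticketfoot',503,270,.005)]: print(n,f(u,v,h))
g=lambda u,v,h:px(s,(u+.5)/S-.5,(v+.5)/S-.5,h)[:2]
for n,u,v,h in[('capA',649,321,.245),('capB',616,369,.21),('capB',616,369,.175),('capC',599,380,.175),('capC',599,380,.21),('pivot',419,374,.05),('pin',463,318,.095)]: print('S',n,h,g(u,v,h))
for n,u,v in[('t1',187,300),('t2',200,359),('t3',187,413)]:
  for h in(.245,.21,.175): print('T',n,h,f(u,v,h))
for nm,P in(('t',Pt),('s',Ps)):
  m=(P[...,2]>.055)&(P[...,2]<.3)&(P[...,1]>.1)&(P[...,1]<.4)&(P[...,0]>.2)&(P[...,0]<.75)
  Q=P[m]; _,lab=cv2.connectedComponents(m.astype(np.uint8))
  for i in range(1,lab.max()+1):
    q=P[lab==i]
    if len(q)>8: print(nm,i,len(q),q.min(0),q.max(0))
m=(Pt[...,2]>.035)&(Pt[...,2]<.055)&(Pt[...,1]>.1)&(Pt[...,1]<.45)&(Pt[...,0]<.6)
print('rack',cv2.minAreaRect(Pt[m][:,:2].astype(np.float32)*1000))
E
```

```text
table z 0.0005477378608415018 -0.05736617598083438
pot [ 0.54   -0.0623]
pot [ 0.5447 -0.1411]
pot [ 0.4502 -0.1447]
pot [ 0.4455 -0.0637]
bayBL out [ 0.7003 -0.02  ]
bayBR out [ 0.7035 -0.1277]
sideL end [ 0.6276 -0.0276]
sideR end [ 0.6308 -0.128 ]
flareL [ 0.5664 -0.0109]
flareR [ 0.5724 -0.1698]
pivot [0.5874 0.0003]
pin [0.47   0.0042]
bar end [0.4605 0.0068]
jar [0.6891 0.0956]
ticketfoot [ 0.6625 -0.2549]
S capA 0.245 [0.41   0.2958]
S capB 0.21 [0.4943 0.2947]
S capB 0.175 [0.4654 0.2894]
S capC 0.175 [0.501  0.2792]
S capC 0.21 [0.5284 0.2849]
S pivot 0.05 [0.595  0.0113]
S pin 0.095 [0.475  0.0143]
T t1 0.245 [0.5509 0.2857]
T t1 0.21 [0.557  0.3008]
T t1 0.175 [0.5631 0.316 ]
T t2 0.245 [0.4578 0.2569]
T t2 0.21 [0.4601 0.2708]
T t2 0.175 [0.4623 0.2848]
T t3 0.245 [0.3753 0.2699]
T t3 0.21 [0.3741 0.2844]
T t3 0.175 [0.373  0.2989]
t 1 36 [0.7292 0.2452 0.0552] [0.7399 0.2544 0.0976]
t 2 87 [0.6607 0.1    0.0566] [0.7067 0.1181 0.0908]
t 3 147 [0.5454 0.2821 0.0576] [0.5584 0.2951 0.2481]
t 4 89 [0.4562 0.2809 0.0556] [0.4697 0.2946 0.1792]
t 5 125 [0.3661 0.2805 0.0561] [0.3794 0.2929 0.2133]
s 1 386 [0.3632 0.2839 0.0562] [0.4714 0.2983 0.2124]
s 2 283 [0.545  0.2857 0.0567] [0.5604 0.2995 0.2479]
s 3 230 [0.6609 0.1    0.0552] [0.712  0.1272 0.0902]
s 4 60 [0.7292 0.248  0.0554] [0.7416 0.2605 0.0997]
rack ((309.43011474609375, 326.942626953125), (119.7190933227539, 570.6552734375), 75.33538055419922)
```

```bash
cat >> h.py <<'E'
def rows(wps,base=None):
    """wps: (x,y,z,yaw or [r,p,y],grip,n). prints rows relative to current pose"""
    o=get_obs(); p0,r0=(o['tool_pos'],o['tool_rot']) if base is None else base
    R0=E(r0); 
    for x,y,z,a,g,n in wps:
        Rt=E(a if np.ndim(a) else [180,0,a]); t=R0.T@(np.array([x,y,z])-p0)/.3
        w=R.from_matrix(R0.T@Rt).as_rotvec()/np.pi
        print('%dx'%n,[float(v) for v in np.round([*t,*w,g],3)])
E
python3 - <<'E'
from h import *
rows([(.40,.40,.36,130,1,7),(.5,-.05,.36,91.7,1,12)])
E
```

```text
7x [-0.681, -0.408, -0.566, -0.001, 0.0, 0.145, 1.0]
12x [-1.592, -1.645, -0.563, -0.0, 0.0, 0.358, 1.0]
```

{"fn": "servo_tool", "kwargs": {"series": [[[-0.68, -0.41, -0.566, 0, 0, 0.145, 1], [-0.68, -0.41, -0.566, 0, 0, 0.145, 1], [-0.68, -0.41, -0.566, 0, 0, 0.145, 1], [-0.68, -0.41, -0.566, 0, 0, 0.145, 1], [-0.68, -0.41, -0.566, 0, 0, 0.145, 1], [-0.68, -0.41, -0.566, 0, 0, 0.145, 1], [-0.68, -0.41, -0.566, 0, 0, 0.145, 1], [-0.68, -0.41, -0.566, 0, 0, 0.145, 1]]]}}

```text
time_s: 0.77
tool_pos: [0.4067, 0.3934, 0.3668]
tool_rot: [179.5, 0.2, 129.4]
force: [1.0, 0.2, 1.5]
grip_width: 0.087
grasp_force: 0.0
```

```bash
python3 - <<'E'
from h import *
print(get_obs()['tool_pos'],get_obs()['tool_rot'])
rows([(.45,.13,.36,110,1,7),(.48,-.06,.34,91.7,1,5)])
E
```

```text
[0.40667434 0.39336585 0.36675966] [179.49460729   0.18717327 129.3722791 ]
7x [-0.77, -0.445, 0.021, 0.003, 0.001, 0.108, 1.0]
5x [-1.323, -0.771, 0.087, 0.003, 0.0, 0.209, 1.0]
```

{"fn": "servo_tool", "kwargs": {"series": [[[-0.77, -0.44, 0.02, 0, 0, 0.108, 1], [-0.77, -0.44, 0.02, 0, 0, 0.108, 1], [-0.77, -0.44, 0.02, 0, 0, 0.108, 1], [-0.77, -0.44, 0.02, 0, 0, 0.108, 1], [-0.77, -0.44, 0.02, 0, 0, 0.108, 1], [-0.77, -0.44, 0.02, 0, 0, 0.108, 1], [-1, -0.58, 0.06, 0, 0, 0.205, 1], [-1, -0.58, 0.06, 0, 0, 0.205, 1], [-1, -0.58, 0.06, 0, 0, 0.205, 1], [-1, -0.58, 0.06, 0, 0, 0.205, 1]]]}}

```text
time_s: 1.6
tool_pos: [0.4597, 0.0528, 0.3424]
tool_rot: [-180.0, 0.0, 92.5]
force: [0.4, -0.0, 1.0]
grip_width: 0.0872
grasp_force: 0.0
```

```bash
python3 - <<'E'
from h import *
o=get_obs(); print(o['tool_pos'],o['tool_rot'])
d=eyes.read_camera('wrist'); np.savez('pics/w1.npz',pos=o['tool_pos'],rot=o['tool_rot'],**d); print(d['mount'],d['fx'])
cv2.imwrite('pics/w1.png',cv2.resize(d['frame'][:,:,::-1],(800,600),interpolation=cv2.INTER_CUBIC))
rows([(.48,-.09,.33,91.7,1,5)])
E
```

```text
[0.45972296 0.05275944 0.34244116] [-1.79988136e+02  2.99049815e-02  9.25481443e+01]
[[-8.65928967e-04 -9.66500717e-01 -2.56662453e-01  6.87497556e-02]
 [ 9.99999596e-01 -8.99345325e-04  1.28156043e-05 -3.66328118e-04]
 [-2.43214468e-04 -2.56662338e-01  9.66501104e-01 -1.93656309e-01]
 [ 0.00000000e+00  0.00000000e+00  0.00000000e+00  1.00000000e+00]] 315.91048846442726
5x [-0.49, 0.043, 0.042, -0.0, -0.0, 0.007, 1.0]
```

View pics/w1.png

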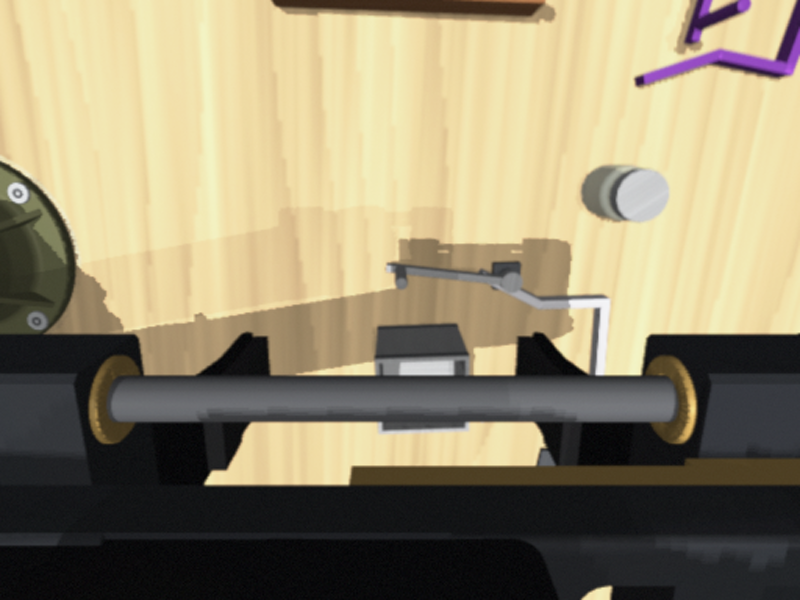

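Wrist view: pot's left rim edge runs (376,357)–(467,354); pin top (401,285), pivot top (511,281), bay back-left outer corner (607,298).

```bash
python3 - <<'E'
from h import *
np.set_printoptions(precision=4,suppress=True)
d=dict(np.load('pics/w1.npz')); k=dict(pos=d['pos'],rot=d['rot']); S=1.5625
for n,u,v,h in[('rim',376,357,.1),('rim',467,354,.1),('base',377,326,.005),('base',460,325,.005),('pin',401,285,.095),('pivot',511,281,.05),('cornerBL',607,298,.02),('sideLend',541,304,.02),('rim -y outer',380,431,.1),('rim -y outer',467,430,.1)]: print(n,px(d,(u+.5)/S-.5,(v+.5)/S-.5,h,**k)[:2])
# clouds
for nm in('top0','w1'):
    e=dict(np.load('pics/%s.npz'%nm)); kk={} if nm=='top0' else k
    P=cloud(e,**kk)
    box=lambda a,b,c,dd,z0,z1:P[(P[...,0]>a)&(P[...,0]<b)&(P[...,1]>c)&(P[...,1]<dd)&(P[...,2]>z0)&(P[...,2]<z1)]
    for n,b in(('rim',(.42,.58,-.17,-.035,.09,.115)),('pin',(.43,.52,-.03,.04,.06,.11)),('post',(.55,.62,-.02,.03,.034,.06)),('bayback',(.68,.73,-.14,0.0,.012,.028))):
        q=box(*b)
        if len(q)>5: print(nm,n,len(q),q.min(0),q.max(0),q.mean(0),cv2.minAreaRect((q[:,:2]*1000).astype(np.float32)))
E
```

```text
rim [ 0.449  -0.0623]
rim [ 0.535  -0.0555]
base [ 0.4472 -0.0644]
base [ 0.5413 -0.0591]
pin [0.4694 0.008 ]
pivot [0.5821 0.0055]
cornerBL [ 0.6962 -0.0161]
sideLend [ 0.6253 -0.0261]
rim -y outer [ 0.4557 -0.1408]
rim -y outer [ 0.5417 -0.1359]
top0 rim 197 [ 0.4488 -0.1447  0.0908] [ 0.5435 -0.0586  0.1047] [ 0.4969 -0.1025  0.0997] ((497.2242126464844, -101.55074310302734), (91.10270690917969, 80.88224029541016), 4.502551078796387)
top0 pin 19 [0.4656 0.0024 0.0648] [0.4764 0.0118 0.0976] [0.4705 0.0069 0.0892] ((471.078125, 7.11892032623291), (10.804289817810059, 9.327298164367676), 1.8135795593261719)
top0 post 65 [ 0.5504 -0.0105  0.0342] [0.5974 0.011  0.0422] [0.5792 0.0003 0.0379] ((575.0829467773438, 3.9308834075927734), (21.171430587768555, 46.72016525268555), 71.6944580078125)
top0 bayback 156 [ 0.6805 -0.1308  0.013 ] [ 0.7093 -0.0195  0.0246] [ 0.6978 -0.0762  0.0199] ((692.143310546875, -74.6891860961914), (27.761608123779297, 110.51044464111328), 3.9656288623809814)
w1 rim 737 [ 0.4466 -0.1445  0.09  ] [ 0.5422 -0.0573  0.1023] [ 0.495  -0.0998  0.0978] ((494.7509765625, -101.01885986328125), (90.78125762939453, 81.99250030517578), 4.631149768829346)
w1 pin 91 [0.4629 0.0039 0.0602] [0.4745 0.0145 0.097 ] [0.4685 0.0106 0.0868] ((468.8636779785156, 9.36471939086914), (10.554847717285156, 11.426941871643066), 75.70032501220703)
w1 post 220 [ 0.5512 -0.0098  0.0342] [0.5953 0.0112 0.0405] [0.5777 0.001  0.0378] ((573.2846069335938, 0.28572559356689453), (43.95354461669922, 21.023954391479492), 1.7296113967895508)
w1 bayback 390 [ 0.6801 -0.1077  0.012 ] [ 0.7054 -0.0173  0.0227] [ 0.6951 -0.0582  0.0194] ((696.5878295898438, -61.5935173034668), (17.96007537841797, 90.55394744873047), 10.039359092712402)
```

```bash
python3 - <<'E'
from h import *
from scipy.optimize import minimize
d=dict(np.load('pics/w1.npz')); k=dict(pos=d['pos'],rot=d['rot'])
T=dict(np.load('pics/top0.npz'))
def seg(p,a,b):
    t=np.clip(((p-a)@(b-a))/((b-a)@(b-a)),0,1); return np.linalg.norm(p-(a+t[:,None]*(b-a)),axis=1)
for nm,P in(('top',cloud(T)),('w1',cloud(d,**k))):
    q=P[(P[...,0]>.54)&(P[...,0]<.73)&(P[...,1]>-.2)&(P[...,1]<.02)&(P[...,2]>.013)&(P[...,2]<.025)][:,:2]
    c=4
    V=np.array([[-86,80+c],[-20,46+c],[47+c,46+c],[47+c,-46-c],[-20,-46-c],[-86,-80-c]])/1000
    def cost(s):
        co,si=np.cos(s[2]),np.sin(s[2]); W=V@np.array([[co,si],[-si,co]])+s[:2]
        D=np.min([seg(q,W[i],W[i+1]) for i in range(5)],0); return np.minimum(D,.012).__pow__(2).sum()*1e4
    best=min((minimize(cost,[.645,-.075,a],method='Nelder-Mead') for a in(0,.05,.1)),key=lambda r:r.fun)
    print(nm,len(q),best.x,np.degrees(best.x[2]),best.fun/len(q)*100)
    x,y,a=best.x; B=lambda u,v:(x+u*np.cos(a)-v*np.sin(a),y+u*np.sin(a)+v*np.cos(a)); print('pivot',B(-.055,.082))
o=get_obs()
a=np.radians(4.5); w=np.array([.496,-.1013])-.043*np.array([np.cos(a),np.sin(a)]); print(w)
rows([(*w,.20,94.5,1,6),(*w,.072,94.5,1,5)])
E
```

```text
top 402 [ 0.64987392 -0.07736547  0.08576835] 4.914164559093344 10.880749798131657
pivot (np.float64(0.5880517081120297), np.float64(-0.0003783696587376095))
w1 756 [ 0.64629425 -0.07561483  0.07841365] 4.492771028200538 11.404472191047544
pivot (np.float64(0.585039925808499), np.float64(0.0018248677992784568))
[ 0.45313255 -0.10467374]
6x [-0.535, -0.048, 0.475, -0.0, -0.0, -0.009, 1.0]
5x [-0.535, -0.048, 0.902, -0.0, -0.0, -0.009, 1.0]
```

{"fn": "servo_tool", "kwargs": {"series": [[[-0.535, -0.048, 0.3, 0, 0, -0.01, 0.5], [-0.535, -0.048, 0.3, 0, 0, -0.01, 0.5], [-0.535, -0.048, 0.3, 0, 0, -0.01, 0.5], [-0.535, -0.048, 0.4, 0, 0, -0.01, 0.5], [-0.535, -0.048, 0.6, 0, 0, -0.01, 0.5], [-0.535, -0.048, 0.6, 0, 0, -0.01, 0.5], [-0.535, -0.048, 0.8, 0, 0, -0.01, 0.5], [-0.535, -0.048, 0.8, 0, 0, -0.01, 0.5], [-0.535, -0.048, 0.9, 0, 0, -0.01, 0.5], [-0.535, -0.048, 0.9, 0, 0, -0.01, 0.5]]], "grip_force": 12}}

```text
time_s: 2.48
tool_pos: [0.4495, -0.1007, 0.0676]
tool_rot: [-179.4, -0.0, 95.2]
force: [-2.0, 0.0, -0.1]
grip_width: 0.044
grasp_force: 0.0
```

{"fn": "servo_tool", "kwargs": {"series": [[[0, 0, 0, 0, 0, 0, 0], [0, 0, 0, 0, 0, 0, 0], [0, 0, 0, 0, 0, 0, 0], [0, 0, 0, 0, 0, 0, 0], [0, 0, 0, 0, 0, 0, 0], [0, 0, 0, 0, 0, 0, 0]]], "grip_force": 12}}

```text
time_s: 2.98
tool_pos: [0.4548, -0.1028, 0.0738]
tool_rot: [179.9, -0.0, 95.0]
force: [-1.4, 0.8, -0.3]
grip_width: 0.0114
grasp_force: 0.0
```

```bash
python3 - <<'E'
from h import *
o=get_obs(); print(o['tool_pos'],o['tool_rot'],o['force'],o['grip_width'])
a=.082; c=np.array([.648,-.0765]); x=np.array([np.cos(a),np.sin(a)])
f=lambda s:(*(c+x*(s-.043)),o['tool_pos'][2],94.7,0,1)
rows([f(-.08),f(-.02),f(0.001)])
E
```

```text
[ 0.45479097 -0.10284538  0.07378186] [ 1.79891579e+02 -1.65487493e-02  9.49874475e+01] [-1.36600703  0.75634758 -0.32720346] 0.011372813774410424
1x [0.034, 0.239, 0.0, 0.001, -0.0, 0.002, 0.0]
1x [0.033, 0.439, 0.001, 0.001, -0.0, 0.002, 0.0]
1x [0.032, 0.509, 0.001, 0.001, -0.0, 0.002, 0.0]
```

{"fn": "servo_tool", "kwargs": {"series": [[[0, 0, 0, 0, 0, 0, 0], [0, 0, 0, 0, 0, 0, 0], [0, 0, 0, 0, 0, 0, 0], [0, 0, 0, 0, 0, 0, 0], [0.008, 0.04, 0, 0, 0, 0, 0], [0.017, 0.08, 0, 0, 0, 0, 0], [0.026, 0.12, 0, 0, 0, 0, 0], [0.034, 0.18, 0, 0, 0, 0.001, 0], [0.034, 0.23, 0, 0, 0, 0.001, 0], [0.034, 0.24, 0, 0, 0, 0.001, 0], [0.034, 0.24, 0, 0, 0, 0.001, 0]]]}}

```text
time_s: 3.9
tool_pos: [0.5252, -0.0866, 0.0726]
tool_rot: [-180.0, 0.1, 94.8]
force: [0.7, -0.1, 0.1]
grip_width: 0.0005
grasp_force: 0.0
```

```bash
python3 - <<'E'
from h import *
o=get_obs(); print(o['tool_pos'],o['tool_rot'],o['force'],o['grip_width'],o['grasp_force'])
k=dict(pos=o['tool_pos'],rot=o['tool_rot']); 
d=eyes.read_camera('top'); P=cloud(d)
q=P[(P[...,0]>.5)&(P[...,0]<.7)&(P[...,1]>-.17)&(P[...,1]<-.02)&(P[...,2]>.09)&(P[...,2]<.108)]
print(len(q),q.max(0),cv2.minAreaRect((q[:,:2]*1000).astype(np.float32)))
cv2.imwrite('pics/t2.png',cv2.resize(d['frame'][130:260,190:340,::-1],(750,650))[:600])
a=.082; c=np.array([.648,-.0765]); x=np.array([np.cos(a),np.sin(a)])
f=lambda s:(*(c+x*(s-.043)),o['tool_pos'][2],94.7,0,1)
rows([f(-.02),f(0.001)])
E
```

```text
[ 0.52522962 -0.08656427  0.07258533] [-1.79957486e+02  5.57264014e-02  9.48232570e+01] [ 0.68737114 -0.06586841  0.0936987 ] 0.00047502297852630596 0.0
1 [ 0.50091251 -0.14181692  0.09708456] ((500.9125061035156, -141.81692504882812), (0.0, 0.0), 0.0)
1x [0.0, 0.204, -0.001, -0.0, 0.0, 0.0, 0.0]
1x [-0.0, 0.274, -0.001, -0.0, 0.0, 0.0, 0.0]
```

View pics/t2.png

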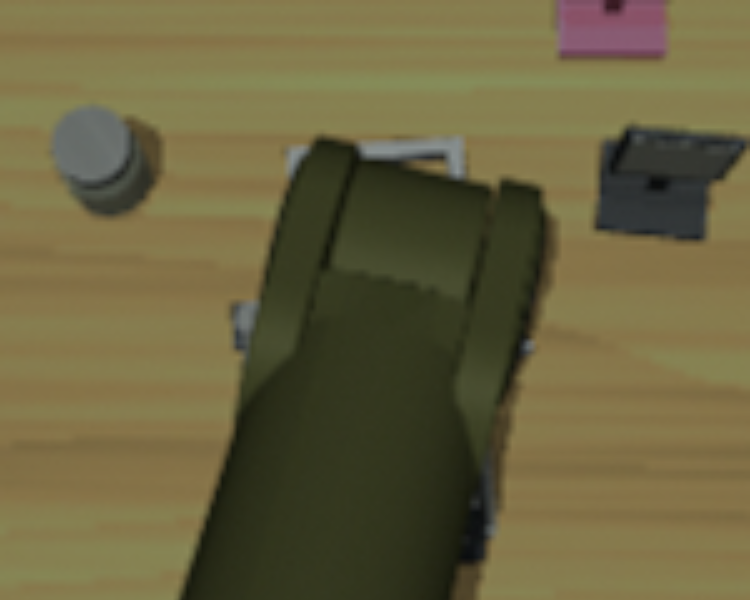

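Arm hides the pot; the fingers closed empty, and a pot corner still shows at (475,515). I need another view.

```bash
python3 - <<'E'
from h import *
np.set_printoptions(precision=4,suppress=True)
o=get_obs(); k=dict(pos=o['tool_pos'],rot=o['tool_rot'])
s=eyes.read_camera('scene'); w=eyes.read_camera('wrist')
for nm,P in(('s',cloud(s)),('w',cloud(w,**k))):
    q=P[(P[...,0]>.38)&(P[...,0]<.62)&(P[...,1]>-.2)&(P[...,1]<-.02)&(P[...,2]>.092)&(P[...,2]<.104)]
    print(nm,len(q)); 
    if len(q)>5: print(q.min(0),q.max(0))
A=cv2.resize(s['frame'][150:300,200:400],(800,600),interpolation=cv2.INTER_CUBIC)[:, :]
B=cv2.resize(w['frame'],(533,400))
C=np.zeros((400,800,3),np.uint8); C=np.hstack([cv2.resize(s['frame'][150:300,200:320],(320,400),interpolation=cv2.INTER_CUBIC),cv2.resize(w['frame'][150:384,100:412],(480,400))])
cv2.imwrite('pics/c3.png',C[:,:,::-1])
E
```

```text
s 125
[ 0.4471 -0.097   0.092 ] [ 0.5416 -0.0535  0.1036]
w 2685
[ 0.4469 -0.1351  0.092 ] [ 0.5392 -0.0569  0.1039]
```

View pics/c3.png

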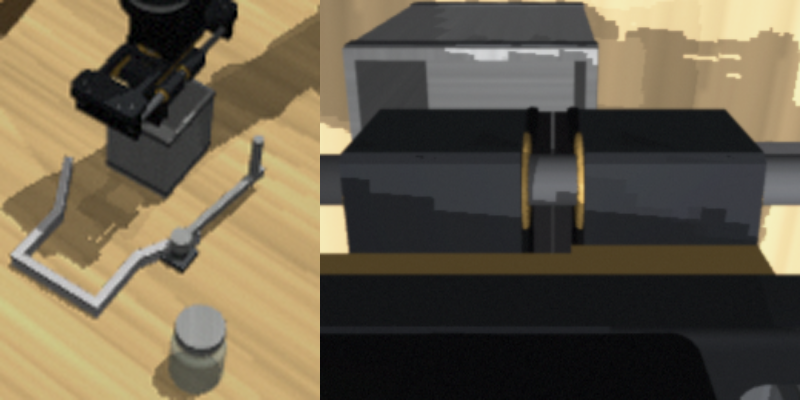

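The pot hasn't moved: the fingers ended up empty inside it. I'll centre them in the pot, lower, and expand against the end walls, which also gives a better pushing hold.

```bash
python3 - <<'E'
from h import *
o=get_obs(); print(o['tool_pos'],o['force'])
rows([(.496,-.1013,.073,94.6,0,1),(.496,-.1013,.05,94.6,.55,1)])
E
```

```text
[ 0.52380642 -0.08691381  0.07262751] [-0.55646213 -0.31645458 -0.37716715]
1x [-0.04, -0.096, -0.001, -0.0, -0.0, 0.001, 0.0]
1x [-0.04, -0.096, 0.076, -0.0, -0.0, 0.001, 0.55]
```

{"fn": "servo_tool", "kwargs": {"series": [[[-0.02, -0.05, 0, 0, 0, 0, 0], [-0.04, -0.096, 0, 0, 0, 0, 0], [-0.04, -0.096, 0.03, 0, 0, 0, 0.3], [-0.04, -0.096, 0.076, 0, 0, 0, 0.5], [-0.04, -0.096, 0.076, 0, 0, 0, 0.75], [-0.04, -0.096, 0.076, 0, 0, 0, 0.75], [-0.04, -0.096, 0.076, 0, 0, 0, 0.75], [-0.04, -0.096, 0.076, 0, 0, 0, 0.75], [-0.04, -0.096, 0.076, 0, 0, 0, 0.75], [-0.04, -0.096, 0.076, 0, 0, 0, 0.75]]], "grip_force": 10}}

```text
time_s: 4.88
tool_pos: [0.4977, -0.1008, 0.0505]
tool_rot: [180.0, 0.0, 94.8]
force: [0.2, 0.4, 0.1]
grip_width: 0.0458
grasp_force: 0.0
```

{"fn": "servo_tool", "kwargs": {"series": [[[0, 0, 0, 0, 0, 0, 0.75], [0, 0, 0, 0, 0, 0, 0.75], [0, 0, 0, 0, 0, 0, 0.75]]], "grip_force": 10}}

```text
time_s: 5.13
tool_pos: [0.497, -0.1009, 0.0501]
tool_rot: [-180.0, -0.0, 94.8]
force: [-2.0, 0.5, 1.5]
grip_width: 0.0622
grasp_force: 0.9
```

```bash
python3 - <<'E'
from h import *
np.set_printoptions(precision=4,suppress=True)
o=get_obs(); k=dict(pos=o['tool_pos'],rot=o['tool_rot']); print(o['tool_pos'],o['tool_rot'],o['force'],o['grip_width'],o['grasp_force'])
w=eyes.read_camera('wrist'); P=cloud(w,**k)
q=P[(P[...,0]>.38)&(P[...,0]<.62)&(P[...,1]>-.2)&(P[...,1]<-.02)&(P[...,2]>.092)&(P[...,2]<.104)]
print(len(q),q.min(0),q.max(0))
a=.082; c=np.array([.648,-.0765]); x=np.array([np.cos(a),np.sin(a)])
rows([(*(c+x*s),.05,94.7,.75,1) for s in(-.08,-.03,.0,.003)])
E
```

```text
[ 0.497  -0.1009  0.0501] [-179.9821   -0.0071   94.7957] [-2.0204  0.5006  1.5287] 0.062203017873896455 0.9212855470832437
4529 [ 0.4468 -0.1427  0.092 ] [ 0.5397 -0.0569  0.104 ]
1x [0.039, 0.243, -0.0, -0.0, -0.0, 0.001, 0.75]
1x [0.039, 0.409, -0.0, -0.0, -0.0, 0.001, 0.75]
1x [0.039, 0.509, -0.0, -0.0, -0.0, 0.001, 0.75]
1x [0.039, 0.519, -0.0, -0.0, -0.0, 0.001, 0.75]
```

{"fn": "servo_tool", "kwargs": {"series": [[[0, 0, 0, 0, 0, 0, 0.75], [0, 0, 0, 0, 0, 0, 0.75], [0.005, 0.03, 0, 0, 0, 0, 0.75], [0.011, 0.07, 0, 0, 0, 0, 0.75], [0.018, 0.11, 0, 0, 0, 0, 0.75], [0.025, 0.15, 0, 0, 0, 0, 0.75], [0.032, 0.2, 0, 0, 0, 0, 0.75], [0.039, 0.24, 0, 0, 0, 0, 0.75], [0.039, 0.28, 0, 0, 0, 0, 0.75], [0.039, 0.31, 0, 0, 0, 0, 0.75], [0.039, 0.34, 0, 0, 0, 0, 0.75], [0.039, 0.34, 0, 0, 0, 0, 0.75]]]}}

```text
time_s: 6.18
tool_pos: [0.5999, -0.0803, 0.0498]
tool_rot: [179.9, 0.0, 94.8]
force: [2.6, 0.2, 0.4]
grip_width: 0.0639
grasp_force: 10.1
```

```bash
python3 - <<'E'
from h import *
np.set_printoptions(precision=4,suppress=True)
o=get_obs(); k=dict(pos=o['tool_pos'],rot=o['tool_rot']); print(o['tool_pos'],o['tool_rot'],o['force'],o['grip_width'],o['grasp_force'])
w=eyes.read_camera('wrist'); P=cloud(w,**k)
q=P[(P[...,0]>.48)&(P[...,0]<.72)&(P[...,1]>-.2)&(P[...,1]<-.02)&(P[...,2]>.092)&(P[...,2]<.104)]
print(len(q),q.min(0),q.max(0))
a=.082; c=np.array([.648,-.0765]); x=np.array([np.cos(a),np.sin(a)])
rows([(*(c+x*s),.05,94.7,.75,1) for s in(-.03,.0,.004)])
E
```

```text
[ 0.5999 -0.0803  0.0498] [179.8748   0.0434  94.8325] [2.6032 0.2072 0.4427] 0.06390181921600219 10.083824123139493
4524 [ 0.5509 -0.1212  0.092 ] [ 0.6436 -0.0363  0.1039]
1x [-0.0, 0.063, -0.0, 0.001, 0.0, 0.001, 0.75]
1x [-0.0, 0.163, -0.0, 0.001, 0.0, 0.001, 0.75]
1x [-0.0, 0.176, -0.0, 0.001, 0.0, 0.001, 0.75]
```

{"fn": "servo_tool", "kwargs": {"series": [[[0, 0.03, 0, 0, 0, 0, 0.75], [0, 0.06, 0, 0, 0, 0, 0.75], [0, 0.09, 0, 0, 0, 0, 0.75], [0, 0.12, 0, 0, 0, 0, 0.75], [0, 0.14, 0, 0, 0, 0, 0.75], [0, 0.155, 0, 0, 0, 0, 0.75], [0, 0.165, 0, 0, 0, 0, 0.75], [0, 0.165, 0, 0, 0, 0, 0.75]]]}}

```text
time_s: 6.9
tool_pos: [0.6481, -0.0765, 0.0499]
tool_rot: [179.9, 0.0, 94.8]
force: [0.9, 0.1, -1.6]
grip_width: 0.0641
grasp_force: 10.1
```

{"fn": "servo_tool", "kwargs": {"series": [[[0, 0.005, 0, 0, 0, 0, 0.75], [0, 0.01, 0, 0, 0, 0, 0.75], [0, 0.015, 0, 0, 0, 0, 0.75]]]}}

```text
time_s: 7.15
tool_pos: [0.6509, -0.0763, 0.05]
tool_rot: [-179.9, -0.0, 94.8]
force: [-6.3, -0.5, 4.0]
grip_width: 0.0639
grasp_force: 10.1
```

{"fn": "servo_tool", "kwargs": {"series": [[[0, 0.004, 0, 0, 0, 0, 0.75], [0, 0.008, 0, 0, 0, 0, 0.75], [0, 0.008, 0, 0, 0, 0, 0.75]]]}}

```text
time_s: 7.4
tool_pos: [0.6514, -0.0762, 0.0501]
tool_rot: [-179.7, -0.1, 94.7]
force: [-7.7, 0.3, 5.3]
grip_width: 0.0641
grasp_force: 10.3
```

```bash
python3 - <<'E'
from h import *
np.set_printoptions(precision=4,suppress=True)
o=get_obs(); k=dict(pos=o['tool_pos'],rot=o['tool_rot']); print(o['tool_pos'],o['tool_rot'],o['force'],o['wrist_torque'])
w=eyes.read_camera('wrist'); P=cloud(w,**k)
q=P[(P[...,0]>.48)&(P[...,0]<.76)&(P[...,1]>-.2)&(P[...,1]<-.02)&(P[...,2]>.092)&(P[...,2]<.104)]
print(len(q),q.min(0),q.max(0))
q=P[(P[...,0]>.4)&(P[...,0]<.76)&(P[...,1]>-.2)&(P[...,1]<.1)&(P[...,2]>.012)&(P[...,2]<.028)]; print('rail',len(q),q.max(0))
cv2.imwrite('pics/w4.png',cv2.resize(w['frame'][:,:,::-1],(800,600)))
E
```

```text
[ 0.6514 -0.0762  0.0501] [-179.6918   -0.0741   94.7484] [-7.7102  0.3191  5.2511] [-0.0502  1.9931 -0.1023]
4603 [ 0.6026 -0.1168  0.092 ] [ 0.6954 -0.0324  0.104 ]
rail 4190 [0.7005 0.0102 0.028 ]
```

View pics/w4.png

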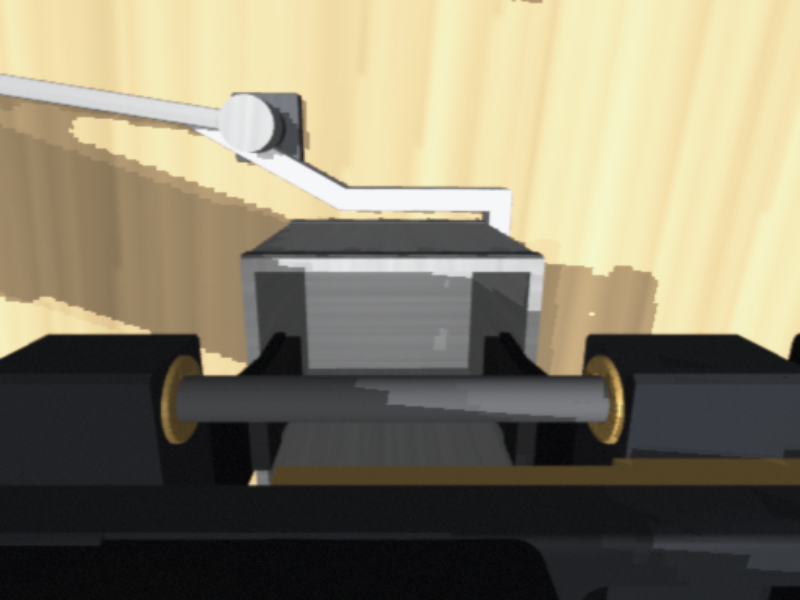

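Pot is home: edges parallel with the rails, back corner seated at (540,255), contact force present. Next: release, rise, and move behind the pin.

```bash
python3 - <<'E'
from h import *
o=get_obs(); print(o['tool_pos'],o['force'])
x,y=.651,-.0762
rows([(x,y,.05,94.7,.6,1),(x,y,.17,94.7,.6,1),(.56,-.01,.17,46,0,1),(.472,.05,.17,-3.4,0,1)])
E
```

```text
[ 0.65142725 -0.07617179  0.05014428] [-7.76681528 -0.24727406  4.79210181]
1x [0.0, -0.001, 0.0, -0.002, -0.0, 0.0, 0.6]
1x [0.001, -0.004, -0.4, -0.002, -0.0, 0.0, 0.6]
1x [0.246, -0.288, -0.398, -0.002, 0.0, 0.271, 0.0]
1x [0.469, -0.563, -0.396, -0.002, 0.001, 0.545, 0.0]
```

{"fn": "servo_tool", "kwargs": {"series": [[[0, -0.003, 0, 0, 0, 0, 0.6], [0, -0.003, 0, 0, 0, 0, 0.6], [0, -0.003, 0, 0, 0, 0, 0.6], [0, -0.003, -0.1, 0, 0, 0, 0.6], [0, -0.003, -0.22, 0, 0, 0, 0.6], [0, -0.003, -0.4, 0, 0, 0, 0.5], [0, -0.003, -0.4, 0, 0, 0, 0.4], [0.08, -0.1, -0.4, 0, 0, 0.04, 0], [0.16, -0.2, -0.4, 0, 0, 0.08, 0], [0.24, -0.28, -0.4, 0, 0, 0.12, 0], [0.32, -0.38, -0.4, 0, 0, 0.16, 0], [0.4, -0.5, -0.4, 0, 0, 0.2, 0]]]}}

```text
time_s: 8.45
tool_pos: [0.5081, 0.0255, 0.1706]
tool_rot: [179.9, -0.1, 61.7]
force: [0.1, 0.7, 0.5]
grip_width: 0.0137
grasp_force: 0.0
```

```bash
python3 - <<'E'
from h import *
np.set_printoptions(precision=4,suppress=True)
o=get_obs(); print(o['tool_pos'],o['tool_rot'],o['force'])
s=eyes.read_camera('scene')
for nm,P in(('s',cloud(s)),):
    q=P[(P[...,0]>.56)&(P[...,0]<.76)&(P[...,1]>-.15)&(P[...,1]<-.0)&(P[...,2]>.09)&(P[...,2]<.105)]
    print('rim',len(q),cv2.minAreaRect((q[:,:2]*1000).astype(np.float32)))
    q=P[(P[...,0]>.43)&(P[...,0]<.52)&(P[...,1]>-.03)&(P[...,1]<.04)&(P[...,2]>.06)&(P[...,2]<.1)]; print('pin',q.mean(0))
rows([(.472,.05,.17,-3.4,0,1),(.472,.05,.058,-3.4,0,1)])
E
```

```text
[0.5081 0.0255 0.1706] [179.9034  -0.1186  61.6576] [0.0597 0.6594 0.5221]
rim 335 ((650.3291625976562, -73.40013122558594), (93.7383041381836, 82.54014587402344), 5.255714416503906)
pin [0.4728 0.0128 0.0807]
1x [0.012, -0.121, 0.001, -0.002, 0.0, 0.36, 0.0]
1x [0.011, -0.119, 0.374, -0.002, 0.0, 0.36, 0.0]
```

{"fn": "servo_tool", "kwargs": {"series": [[[0.012, -0.12, 0, 0, 0, 0.04, 0], [0.012, -0.12, 0, 0, 0, 0.08, 0], [0.012, -0.12, 0, 0, 0, 0.12, 0], [0.012, -0.12, 0, 0, 0, 0.16, 0], [0.012, -0.12, 0, 0, 0, 0.2, 0], [0.012, -0.12, 0, 0, 0, 0.24, 0], [0.012, -0.12, 0.06, 0, 0, 0.28, 0], [0.012, -0.12, 0.14, 0, 0, 0.32, 0], [0.012, -0.12, 0.23, 0, 0, 0.36, 0], [0.012, -0.12, 0.32, 0, 0, 0.36, 0], [0.012, -0.12, 0.37, 0, 0, 0.36, 0], [0.012, -0.12, 0.37, 0, 0, 0.36, 0]]]}}

```text
time_s: 9.5
tool_pos: [0.4762, 0.0433, 0.0566]
tool_rot: [179.9, 0.2, -2.9]
force: [-1.0, -0.3, 0.2]
grip_width: 0.0006
grasp_force: 0.0
```

```bash
cat > arc.py <<'E'
from h import *
import sys
th0,th1,off,n=map(float,sys.argv[1:5])
o=get_obs(); print(o['tool_pos'],o['tool_rot'],o['force'])
piv=np.array([.5875,.0009])
W=[]
for th in np.linspace(th0,th1,int(n)):
    t=np.radians(th); p=piv+.117*np.array([np.cos(t),np.sin(t)])-off*np.array([-np.sin(t),np.cos(t)])
    W.append((*p,.058,th+180,0,1))
rows(W)
E
python3 arc.py 178 240 .017 10
```

```text
[0.47624863 0.04332334 0.05661348] [179.90684238   0.23295202  -2.89076683] [-1.0421458  -0.26221861  0.1604932 ]
1x [-0.013, 0.072, -0.004, 0.001, 0.001, -0.005, 0.0]
1x [-0.017, 0.119, -0.004, 0.0, 0.001, -0.043, 0.0]
1x [-0.014, 0.166, -0.004, 0.0, 0.001, -0.081, 0.0]
1x [-0.006, 0.213, -0.004, 0.0, 0.001, -0.12, 0.0]
1x [0.008, 0.258, -0.004, 0.0, 0.001, -0.158, 0.0]
1x [0.027, 0.302, -0.004, 0.0, 0.001, -0.196, 0.0]
1x [0.051, 0.343, -0.004, 0.0, 0.001, -0.235, 0.0]
1x [0.079, 0.38, -0.004, -0.0, 0.001, -0.273, 0.0]
1x [0.112, 0.414, -0.004, -0.0, 0.001, -0.311, 0.0]
1x [0.149, 0.444, -0.005, -0.0, 0.001, -0.349, 0.0]
```

{"fn": "servo_tool", "kwargs": {"series": [[[-0.013, 0.04, 0, 0, 0, 0, 0], [-0.013, 0.072, 0, 0, 0, -0.005, 0], [-0.017, 0.12, 0, 0, 0, -0.043, 0], [-0.014, 0.166, 0, 0, 0, -0.08, 0], [-0.006, 0.213, 0, 0, 0, -0.12, 0], [0.008, 0.258, 0, 0, 0, -0.158, 0], [0.027, 0.302, 0, 0, 0, -0.196, 0], [0.051, 0.343, 0, 0, 0, -0.235, 0], [0.079, 0.38, 0, 0, 0, -0.273, 0], [0.112, 0.414, 0, 0, 0, -0.311, 0], [0.149, 0.444, 0, 0, 0, -0.349, 0], [0.149, 0.444, 0, 0, 0, -0.349, 0]]]}}

```text
time_s: 10.5
tool_pos: [0.519, -0.0947, 0.0618]
tool_rot: [179.7, -0.1, 60.0]
force: [-0.6, -0.4, 0.4]
grip_width: 0.0005
grasp_force: 0.0
```

```bash
python3 arc.py 245 274.7 .017 6; python3 - <<'E'
from h import *
o=get_obs();w=eyes.read_camera('wrist'); P=cloud(w,pos=o['tool_pos'],rot=o['tool_rot'])
s=cloud(eyes.read_camera('scene'))
for Q in(P,s):
    q=Q[(Q[...,0]>.5)&(Q[...,0]<.6)&(Q[...,1]>-.15)&(Q[...,1]<-.07)&(Q[...,2]>.084)&(Q[...,2]<.098)]; print(len(q),q.mean(0) if len(q) else '')
cv2.imwrite('pics/w5.png',cv2.resize(w['frame'][:,:,::-1],(640,480)))
E
```

```text
[ 0.51899472 -0.0947014   0.06181159] [ 1.79685246e+02 -8.09788245e-02  5.99912113e+01] [-0.56218211 -0.43611071  0.40972023]
1x [-0.003, 0.016, 0.013, 0.002, -0.0, -0.028, 0.0]
1x [-0.004, 0.057, 0.013, 0.002, -0.0, -0.061, 0.0]
1x [0.0, 0.097, 0.013, 0.002, -0.0, -0.094, 0.0]
1x [0.009, 0.137, 0.013, 0.002, -0.0, -0.127, 0.0]
1x [0.021, 0.176, 0.014, 0.002, -0.0, -0.16, 0.0]
1x [0.037, 0.214, 0.014, 0.002, 0.0, -0.193, 0.0]
105 [ 0.52344315 -0.08677158  0.09551198]
31 [ 0.53157014 -0.09496493  0.09350391]
```

View pics/w5.png

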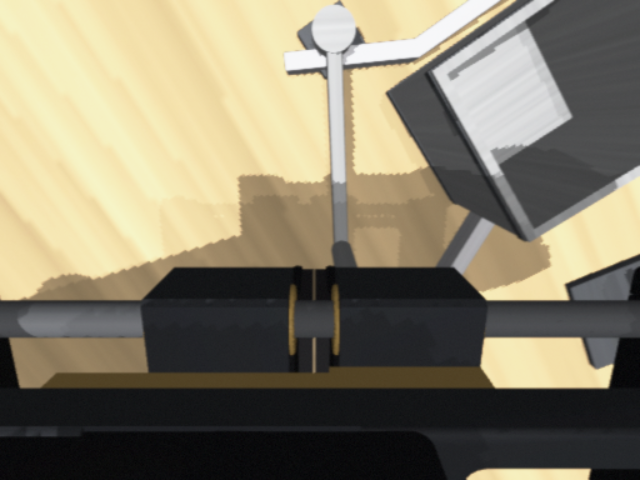

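{"fn": "servo_tool", "kwargs": {"series": [[[-0.003, 0.016, 0.01, 0, 0, -0.028, 0], [-0.004, 0.057, 0.01, 0, 0, -0.061, 0], [0, 0.097, 0.01, 0, 0, -0.094, 0], [0.009, 0.137, 0.01, 0, 0, -0.127, 0], [0.021, 0.176, 0.01, 0, 0, -0.16, 0], [0.03, 0.198, 0.01, 0, 0, -0.18, 0], [0.037, 0.214, 0.01, 0, 0, -0.193, 0], [0.037, 0.214, 0.01, 0, 0, -0.193, 0]]]}}

```text
time_s: 11.27
tool_pos: [0.5778, -0.1135, 0.0571]
tool_rot: [179.9, -0.0, 94.6]
force: [0.3, -0.4, -0.1]
grip_width: 0.0004
grasp_force: 0.0
```

{"fn": "servo_tool", "kwargs": {"series": [[[0, 0.005, 0, 0, 0, 0, 0], [0, 0.01, 0, 0, 0, 0, 0], [0, 0.015, 0, 0, 0, 0, 0], [0, 0.015, 0, 0, 0, 0, 0]]]}}

```text
time_s: 11.6
tool_pos: [0.5804, -0.1134, 0.0564]
tool_rot: [-179.9, -0.1, 94.6]
force: [-3.4, 0.6, 2.5]
grip_width: 0.0005
grasp_force: 1.8
```

```bash
python3 - <<'E'
from h import *
o=get_obs();print(o['tool_pos'],o['tool_rot'],o['force']);w=eyes.read_camera('wrist'); P=cloud(w,pos=o['tool_pos'],rot=o['tool_rot'])
q=P[(P[...,0]>.5)&(P[...,0]<.61)&(P[...,1]>-.06)&(P[...,1]<-.012)&(P[...,2]>.03)&(P[...,2]<.042)]
c=np.array([.649,-.0763]);a=np.radians(4.7);M=np.array([[np.cos(a),np.sin(a)],[-np.sin(a),np.cos(a)]])
b=(q[:,:2]-c)@M.T; print(len(q),np.polyfit(b[:,1],b[:,0],1),b.min(0),b.max(0))
E
```

```text
[ 0.58037364 -0.11339076  0.05635835] [-1.79867412e+02 -5.54082921e-02  9.46167355e+01] [-3.37863978  0.63036054  2.5359694 ]
1072 [-0.05890231 -0.05348684] [-0.06089939  0.02011113] [-0.04475979  0.06922525]
```

{"fn": "servo_tool", "kwargs": {"series": [[[0, 0.005, 0, 0, 0, 0, 0], [0, 0.01, 0, 0, 0, 0, 0], [0, 0.01, 0, 0, 0, 0, 0]]]}}

```text
time_s: 11.9
tool_pos: [0.5806, -0.1135, 0.0559]
tool_rot: [-179.5, -0.1, 94.6]
force: [-10.8, 1.6, 9.0]
grip_width: 0.0005
grasp_force: 5.5
```

{"fn": "servo_tool", "kwargs": {"series": [[[0, 0.005, 0, 0, 0, 0, 0], [0, 0.01, 0, 0, 0, 0, 0], [0, 0.01, 0, 0, 0, 0, 0]]]}}

```text
time_s: 12.15
tool_pos: [0.5806, -0.1136, 0.0555]
tool_rot: [-179.2, -0.2, 94.6]
force: [-17.2, 1.0, 12.5]
grip_width: 0.0007
grasp_force: 8.7
```

```bash
python3 - <<'E'
from h import *
o=get_obs();print(o['tool_pos'],o['tool_rot'],o['force'])
rows([(.55,-.113,.057,94.6,0,1),(.55,-.10,.28,94.6,.3,1),(.55,.1,.30,140,.3,1),(.55,.1,.30,190,.3,1)])
E
```

```text
[ 0.58062607 -0.1135901   0.05553891] [-179.20536645   -0.1877756    94.5556275 ] [-17.18484351   1.00883024  12.50441859]
1x [0.01, -0.102, -0.003, -0.004, -0.001, -0.0, 0.0]
1x [0.056, -0.109, -0.747, -0.004, -0.001, -0.0, 0.3]
1x [0.72, -0.056, -0.812, -0.004, -0.003, -0.252, 0.3]
1x [0.72, -0.056, -0.812, -0.002, -0.004, -0.53, 0.3]
```

Keeper is against its stop. Now retreat and fly to above the longest tube.

{"fn": "servo_tool", "kwargs": {"series": [[[0.01, -0.06, 0, 0, 0, 0, 0], [0.01, -0.1, 0, 0, 0, 0, 0], [0.02, -0.1, -0.12, 0, 0, 0, 0], [0.03, -0.1, -0.25, 0, 0, 0, 0.2], [0.05, -0.1, -0.38, 0, 0, 0, 0.4], [0.1, -0.1, -0.5, 0, 0, 0, 0.4], [0.15, -0.1, -0.63, 0, 0, 0, 0.4], [0.25, -0.1, -0.75, 0, 0, 0, 0.4], [0.4, -0.08, -0.78, 0, 0, 0, 0.4], [0.6, -0.05, -0.78, 0, 0, 0, 0.4], [0.8, -0.03, -0.78, 0, 0, 0, 0.4], [0.8, -0.03, -0.78, 0, 0, 0, 0.4]]]}}

```text
time_s: 13.15
tool_pos: [0.5595, 0.1231, 0.2913]
tool_rot: [179.8, -0.1, 94.6]
force: [0.6, 0.1, 0.6]
grip_width: 0.0346
grasp_force: 0.0
```

```bash
python3 - <<'E'
from h import *
o=get_obs();print(o['tool_pos'],o['tool_rot'],o['force'])
rows([(.552,.29,.285,94.7,.4,1)])
t=cloud(eyes.read_camera('top'))
for z0,z1 in((.03,.042),):
    q=t[(t[...,0]>.5)&(t[...,0]<.62)&(t[...,1]>-.14)&(t[...,1]<.03)&(t[...,2]>z0)&(t[...,2]<z1)]
    c=np.array([.65,-.0763]);a=np.radians(4.7);M=np.array([[np.cos(a),np.sin(a)],[-np.sin(a),np.cos(a)]])
    b=(q[:,:2]-c)@M.T; b=b[b[:,1]<.065]; print(len(b),np.polyfit(b[:,1],b[:,0],1),b.min(0),b.max(0))
E
```

```text
[0.55948881 0.12309234 0.29127461] [ 1.79837288e+02 -1.06742545e-01  9.46265091e+01] [0.60539082 0.13048414 0.58975264]
1x [0.557, 0.02, 0.022, 0.001, -0.001, -0.0, 0.4]
119 [-0.00675194 -0.05470817] [-0.06114522 -0.04945973] [-0.04289135  0.06488934]
```

{"fn": "servo_tool", "kwargs": {"series": [[[0.14, 0.005, 0.02, 0, 0, 0, 0.4], [0.28, 0.01, 0.02, 0, 0, 0, 0.4], [0.42, 0.015, 0.02, 0, 0, 0, 0.4], [0.52, 0.02, 0.02, 0, 0, 0, 0.4], [0.557, 0.02, 0.02, 0, 0, 0, 0.4], [0.557, 0.02, 0.02, 0, 0, 0, 0.4], [0.557, 0.02, 0.02, 0, 0, 0, 0.4]]]}}

```text
time_s: 13.78
tool_pos: [0.5517, 0.2871, 0.2841]
tool_rot: [180.0, 0.1, 94.7]
force: [0.3, -1.5, -0.1]
grip_width: 0.035
grasp_force: 0.0
```

```bash
python3 - <<'E'
from h import *
np.set_printoptions(precision=4,suppress=True)
o=get_obs();print(o['tool_pos'],o['tool_rot'])
w=eyes.read_camera('wrist'); P=cloud(w,pos=o['tool_pos'],rot=o['tool_rot'])
for n,x in(('L',.552),('S',.463),('M',.373)):
    q=P[(abs(P[...,0]-x)<.03)&(abs(P[...,1]-.29)<.03)&(P[...,2]>.1)&(P[...,2]<.26)]
    if len(q): z=q[:,2].max(); q=q[q[:,2]>z-.006]; print(n,len(q),q.min(0),q.max(0),q.mean(0))
rows([(.552,.29,.196,94.7,.4,1)])
cv2.imwrite('pics/w6.png',cv2.resize(w['frame'][:,:,::-1],(640,480)))
E
```

```text
[0.5517 0.2871 0.2841] [179.9921   0.0522  94.6649]
L 252 [0.5443 0.2838 0.2414] [0.5576 0.2969 0.247 ] [0.551  0.2905 0.2448]
S 162 [0.4548 0.2824 0.171 ] [0.468  0.2961 0.1768] [0.4617 0.2896 0.1747]
M 229 [0.365  0.2819 0.2062] [0.3788 0.2955 0.2121] [0.3725 0.289  0.2095]
1x [0.015, 0.0, 0.295, 0.0, 0.0, -0.001, 0.4]
```

View pics/w6.png

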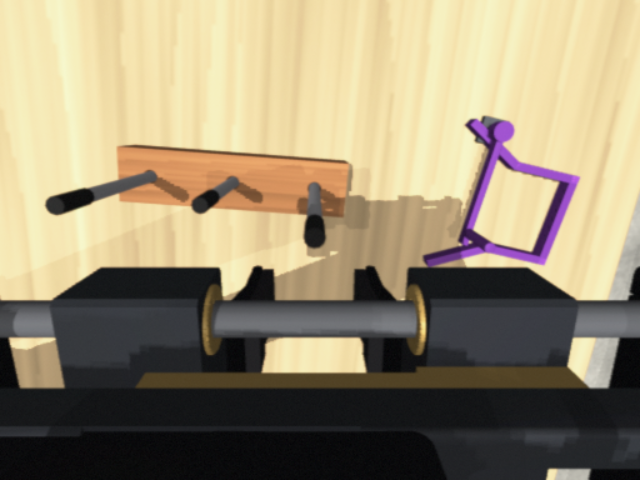

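Cap of the longest tube at (315,235), centred between the fingers (250/370).

{"fn": "servo_tool", "kwargs": {"series": [[[0.012, -0.002, 0.05, 0, 0, 0, 0.4], [0.012, -0.002, 0.13, 0, 0, 0, 0.4], [0.012, -0.002, 0.22, 0, 0, 0, 0.4], [0.012, -0.002, 0.295, 0, 0, 0, 0.4], [0.012, -0.002, 0.295, 0, 0, 0, 0.4], [0.012, -0.002, 0.295, 0, 0, 0, 0], [0.012, -0.002, 0.295, 0, 0, 0, 0], [0.012, -0.002, 0.295, 0, 0, 0, 0], [0.012, -0.002, 0.295, 0, 0, 0, 0], [0.012, -0.002, 0.295, 0, 0, 0, 0], [0.012, -0.002, 0.295, 0, 0, 0, 0]]], "grip_force": 12}}

```text
time_s: 14.75
tool_pos: [0.5514, 0.2918, 0.1977]
tool_rot: [179.9, -0.1, 94.7]
force: [-0.9, -0.5, 4.7]
grip_width: 0.0137
grasp_force: 12.0
```

```bash
python3 - <<'E'
from h import *
o=get_obs();print(o['tool_pos'],o['tool_rot'],o['force'],o['grasp_force'],o['grip_width'])
E
```

```text
[0.55136824 0.29183637 0.19770086] [ 1.79856952e+02 -1.01350832e-01  9.46661387e+01] [-0.93483019 -0.47343929  4.73001698] 12.001254111528397 0.01368160408839551
```

```bash
cat > pl.py <<'E'
from h import *
c=np.array([.6508,-.0764]);A=np.radians(4.7)
X=np.array([np.cos(A),np.sin(A),0]);Y=np.array([-np.sin(A),np.cos(A),0])
def wp(xb,yb,zf,th,L,g):
    Rt=R.from_rotvec(X*np.radians(th)).as_matrix()@E([180,0,94.7])
    p=np.array([*c,0])+xb*X+yb*Y+[0,0,zf]-L*Rt[:,2]
    return (*p,R.from_matrix(Rt).as_euler('xyz',degrees=True),g,1)
E
python3 - <<'E'
from pl import *
o=get_obs();p=o['tool_pos']
rows([(p[0],p[1],.33,94.7,0,1),wp(-.017,.022,.14,0,.188,0)])
E
```

```text
1x [0.001, 0.001, -0.441, 0.001, -0.001, -0.0, 0.0]
1x [-1.176, 0.175, -0.436, 0.001, -0.001, -0.0, 0.0]
```

{"fn": "servo_tool", "kwargs": {"series": [[[0, 0, -0.04, 0, 0, 0, 0], [0, 0, -0.12, 0, 0, 0, 0], [0, 0, -0.22, 0, 0, 0, 0], [0, 0, -0.32, 0, 0, 0, 0], [0, 0, -0.4, 0, 0, 0, 0], [-0.06, 0.01, -0.44, 0, 0, 0, 0], [-0.15, 0.025, -0.44, 0, 0, 0, 0], [-0.28, 0.045, -0.44, 0, 0, 0, 0], [-0.4, 0.065, -0.44, 0, 0, 0, 0], [-0.52, 0.085, -0.44, 0, 0, 0, 0], [-0.65, 0.105, -0.44, 0, 0, 0, 0], [-0.75, 0.12, -0.44, 0, 0, 0, 0]]]}}

```text
time_s: 15.75
tool_pos: [0.6048, 0.0661, 0.3285]
tool_rot: [180.0, 0.1, 94.5]
force: [1.2, -0.5, -0.5]
grip_width: 0.0136
grasp_force: 12.0
```

```bash
python3 - <<'E'
from pl import *
o=get_obs();print(o['tool_pos'],o['tool_rot'],o['force'],o['grip_width'])
rows([wp(-.017,.022,.14,0,.188,0)])
E
```

```text
[0.6048015  0.06611374 0.32854022] [1.79995688e+02 5.49520210e-02 9.45140314e+01] [ 1.17361054 -0.53163291 -0.46316868] 0.013585759991299603
1x [-0.412, 0.059, 0.002, 0.0, 0.0, -0.001, 0.0]
```

{"fn": "servo_tool", "kwargs": {"series": [[[-0.1, 0.015, 0, 0, 0, 0, 0], [-0.21, 0.03, 0, 0, 0, 0, 0], [-0.31, 0.045, 0, 0, 0, 0, 0], [-0.38, 0.055, 0, 0, 0, 0, 0], [-0.412, 0.059, 0, 0, 0, 0, 0], [-0.412, 0.059, 0, 0, 0, 0, 0], [-0.412, 0.059, 0, 0, 0, 0, 0]]]}}

```text
time_s: 16.33
tool_pos: [0.6322, -0.0506, 0.3278]
tool_rot: [-180.0, -0.1, 94.7]
force: [-0.5, -0.2, 0.4]
grip_width: 0.0134
grasp_force: 12.0
```

```bash
python3 - <<'E'
from pl import *
np.set_printoptions(precision=4,suppress=True)
o=get_obs();print(o['tool_pos'],o['tool_rot'],o['force'],o['grip_width'])
rows([wp(-.017,.022,z,0,.188,0) for z in(.14,.06,.012)])
P=cloud(eyes.read_camera('scene'))
q=P[(abs(P[...,0]-.63)<.05)&(abs(P[...,1]+.05)<.05)&(P[...,2]>.11)&(P[...,2]<.25)]; print(len(q),q.min(0),q.max(0),q.mean(0))
E
```

```text
[ 0.6322 -0.0506  0.3278] [-179.9629   -0.0831   94.689 ] [-0.5187 -0.1945  0.4074] 0.01341926077820599
1x [-0.017, -0.002, -0.001, -0.0, -0.0, -0.0, 0.0]
1x [-0.018, -0.002, 0.266, -0.0, -0.0, -0.0, 0.0]
1x [-0.018, -0.002, 0.426, -0.0, -0.0, -0.0, 0.0]
141 [ 0.6301 -0.0543  0.1395] [ 0.6397 -0.0404  0.2497] [ 0.636  -0.0469  0.1968]
```

{"fn": "servo_tool", "kwargs": {"series": [[[-0.015, -0.002, 0.05, 0, 0, 0, 0], [-0.015, -0.002, 0.12, 0, 0, 0, 0], [-0.015, -0.002, 0.2, 0, 0, 0, 0], [-0.015, -0.002, 0.28, 0, 0, 0, 0], [-0.015, -0.002, 0.35, 0, 0, 0, 0], [-0.015, -0.002, 0.4, 0, 0, 0, 0], [-0.015, -0.002, 0.415, 0, 0, 0, 0], [-0.015, -0.002, 0.415, 0, 0, 0, 0]]]}}

```text
time_s: 17.05
tool_pos: [0.6312, -0.0535, 0.2019]
tool_rot: [-179.8, -0.1, 94.9]
force: [0.4, 0.2, -0.9]
grip_width: 0.0132
grasp_force: 12.0
```

```bash
python3 - <<'E'
from pl import *
o=get_obs();print(o['tool_pos'],o['tool_rot'],o['force'],o['grip_width'])
rows([wp(-.017,.022+.005*t/32,.014,t,.188,0) for t in(4,8,12,16,20,24,28,30)])
E
```

```text
[ 0.63123356 -0.05353244  0.20192559] [-1.79829852e+02 -8.51011089e-02  9.48518143e+01] [ 0.4372516   0.22519236 -0.85062241] 0.013222040044934534
1x [-0.05, 0.002, 0.001, -0.001, 0.022, 0.001, 0.0]
1x [-0.091, 0.002, 0.006, -0.001, 0.044, 0.001, 0.0]
1x [-0.132, 0.002, 0.013, -0.001, 0.066, 0.001, 0.0]
1x [-0.172, 0.002, 0.024, -0.001, 0.088, 0.001, 0.0]
1x [-0.212, 0.002, 0.037, -0.001, 0.111, 0.001, 0.0]
1x [-0.25, 0.002, 0.054, -0.001, 0.133, 0.001, 0.0]
1x [-0.288, 0.002, 0.073, -0.001, 0.155, 0.001, 0.0]
1x [-0.306, 0.002, 0.083, -0.001, 0.166, 0.001, 0.0]
```

{"fn": "servo_tool", "kwargs": {"series": [[[-0.03, 0, 0, 0, 0.01, 0, 0], [-0.05, 0.001, 0, 0, 0.022, 0, 0], [-0.09, 0.001, 0.005, 0, 0.044, 0, 0], [-0.132, 0.001, 0.012, 0, 0.066, 0, 0], [-0.172, 0.002, 0.023, 0, 0.088, 0, 0], [-0.212, 0.002, 0.036, 0, 0.11, 0, 0], [-0.25, 0.002, 0.052, 0, 0.132, 0, 0], [-0.27, 0.002, 0.062, 0, 0.145, 0, 0], [-0.27, 0.002, 0.062, 0, 0.145, 0, 0]]]}}

```text
time_s: 17.8
tool_pos: [0.6384, -0.142, 0.1831]
tool_rot: [-179.8, -26.0, 94.2]
force: [-1.1, -1.4, -0.2]
grip_width: 0.0135
grasp_force: 12.0
```

```bash
python3 - <<'E'
from pl import *
np.set_printoptions(precision=4,suppress=True)
o=get_obs();print(o['tool_pos'],o['tool_rot'],o['force'],o['grip_width'])
f=o['tool_pos']+.188*E(o['tool_rot'])[:,2]; d=f-[*c,0]; print('foot bay',d@X,d@Y,f[2],'tilt',np.degrees(np.arccos(-E(o['tool_rot'])[2,2])))
rows([wp(-.017,.027,.012,t,.188,0) for t in(28,30,32)])
s=eyes.read_camera('scene'); cv2.imwrite('pics/s7.png',cv2.resize(s['frame'][120:280,180:380,::-1],(750,600),interpolation=cv2.INTER_CUBIC))
E
```

```text
[ 0.6384 -0.142   0.1831] [-179.8002  -26.0133   94.2269] [-1.0926 -1.4006 -0.1969] 0.013512103709738904
foot bay -0.01774015080235008 0.018129067097600482 0.014196289126026385 tilt 26.014000114929317
1x [0.002, 0.003, 0.02, 0.0, 0.011, -0.002, 0.0]
1x [-0.02, 0.003, 0.021, 0.0, 0.022, -0.002, 0.0]
1x [-0.042, 0.003, 0.023, 0.0, 0.033, -0.002, 0.0]
```

View pics/s7.png

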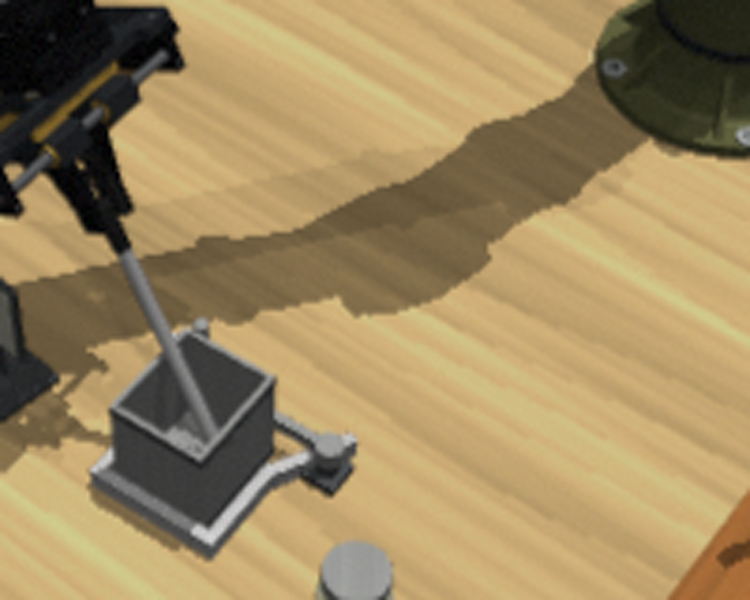

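The tube leans toward the ticket side over the left rim (165,355), with its foot inside the pot and the keeper shut behind. I'll finish the tilt and then release.

{"fn": "servo_tool", "kwargs": {"series": [[[0.002, 0.002, 0.01, 0, 0.008, 0, 0], [-0.01, 0.003, 0.02, 0, 0.018, 0, 0], [-0.025, 0.003, 0.022, 0, 0.026, 0, 0], [-0.025, 0.003, 0.025, 0, 0.026, 0, 0], [-0.025, 0.003, 0.025, 0, 0.026, 0, 0]]]}}

```text
time_s: 18.27
tool_pos: [0.64, -0.1407, 0.1737]
tool_rot: [-179.9, -30.8, 94.6]
force: [0.7, -0.2, -1.4]
grip_width: 0.0134
grasp_force: 12.0
```

```bash
python3 - <<'E'
from pl import *
np.set_printoptions(precision=4,suppress=True)
o=get_obs();print(o['tool_pos'],o['tool_rot'],o['force'],o['grip_width'])
f=o['tool_pos']+.188*E(o['tool_rot'])[:,2]; d=f-[*c,0]; print('foot bay',d@X,d@Y,f[2],'tilt',np.degrees(np.arccos(-E(o['tool_rot'])[2,2])))
E
```

```text
[ 0.64   -0.1407  0.1737] [-179.8801  -30.8154   94.5572] [ 0.6845 -0.1778 -1.3593] 0.01337842813063862
foot bay -0.016202606940547662 0.03313286407188768 0.0122894819222234 tilt 30.815590050849682
```

{"fn": "servo_tool", "kwargs": {"series": [[[-0.008, 0, 0.005, 0, 0, 0, 0], [-0.008, 0, 0.008, 0, 0, 0, 0], [-0.008, 0, 0.008, 0, 0, 0, 0.17], [-0.008, 0, 0.008, 0, 0, 0, 0.2], [-0.008, 0, 0.008, 0, 0, 0, 0.25], [-0.008, 0, 0.008, 0, 0, 0, 0.35], [-0.008, 0, 0.008, 0, 0, 0, 0.45], [-0.008, 0, 0.008, 0, 0, 0, 0.45]]]}}

```text
time_s: 18.93
tool_pos: [0.6405, -0.1409, 0.1713]
tool_rot: [-180.0, -30.8, 94.7]
force: [0.2, 0.1, 0.2]
grip_width: 0.0336
grasp_force: 0.0
```

{"fn": "servo_tool", "kwargs": {"series": [[[0, 0, -0.05, 0, 0, 0, 0.45], [0, 0, -0.12, 0, 0, 0, 0.45], [0, 0, -0.22, 0, 0, 0, 0.45], [0, 0, -0.32, 0, 0, 0, 0.45], [0, 0, -0.42, 0, 0, 0, 0.45], [0, 0, -0.45, 0, 0, 0, 0.45]]]}}

```text
time_s: 19.43
tool_pos: [0.6463, -0.2132, 0.2911]
tool_rot: [179.8, -30.5, 94.6]
force: [0.2, -0.1, 0.6]
grip_width: 0.039
grasp_force: 0.0
```

```bash
python3 - <<'E'
from pl import *
np.set_printoptions(precision=4,suppress=True)
o=get_obs();print(o['tool_pos'],o['tool_rot'],o['force'],o['grip_width'])
P=cloud(eyes.read_camera('scene'))
B=np.stack([(P-[*c,0])@X,(P-[*c,0])@Y,P[...,2]],-1)
q=B[(abs(B[...,0])<.06)&(B[...,1]>-.16)&(B[...,1]<.06)&(B[...,2]>.11)&(B[...,2]<.23)]
print(len(q),q.min(0),q.max(0),'lean',np.degrees(np.arctan(np.polyfit(q[:,2],q[:,1],1)[0])), q[:,0].mean())
rows([(.66,-.02,.36,94.7,.45,1),(.56,.15,.33,94.7,.45,1)])
E
```

```text
[ 0.6463 -0.2132  0.2911] [179.7773 -30.5439  94.6484] [ 0.1842 -0.1351  0.6368] 0.0390290839631693
247 [-0.0213 -0.16    0.1101] [ 0.0237 -0.0252  0.2084] lean -0.6358751906996591 -0.006941564035873145
1x [0.668, 0.097, 0.127, 0.001, -0.17, -0.001, 0.45]
1x [1.126, -0.191, 0.512, 0.001, -0.17, -0.001, 0.45]
```

{"fn": "servo_tool", "kwargs": {"series": [[[0.1, 0.01, -0.1, 0, 0, 0, 0.45], [0.22, 0.03, -0.1, 0, -0.035, 0, 0.45], [0.34, 0.05, -0.05, 0, -0.07, 0, 0.45], [0.45, 0.07, 0, 0, -0.105, 0, 0.45], [0.56, 0.08, 0.06, 0, -0.14, 0, 0.45], [0.668, 0.09, 0.12, 0, -0.17, 0, 0.45], [0.77, 0.03, 0.2, 0, -0.17, 0, 0.45], [0.87, -0.03, 0.3, 0, -0.17, 0, 0.45], [0.97, -0.09, 0.4, 0, -0.17, 0, 0.45], [0.97, -0.09, 0.4, 0, -0.17, 0, 0.45]]]}}

```text
time_s: 20.32
tool_pos: [0.5897, 0.108, 0.331]
tool_rot: [-179.7, -0.5, 95.4]
force: [1.2, 1.8, -0.1]
grip_width: 0.0392
grasp_force: 0.0
```

```bash
python3 - <<'E'
from pl import *
np.set_printoptions(precision=4,suppress=True)
o=get_obs();print(o['tool_pos'],o['tool_rot'],o['force'],o['grip_width'])
rows([(.4625,.2895,.23,94.7,.45,1),(.4625,.2895,.126,94.7,.45,1)])
for n in('scene','top'):
    P=cloud(eyes.read_camera(n))
    B=np.stack([(P-[*c,0])@X,(P-[*c,0])@Y,P[...,2]],-1)
    q=B[(abs(B[...,0])<.06)&(B[...,1]>-.16)&(B[...,1]<.06)&(B[...,2]>.115)&(B[...,2]<.23)]
    print(n,len(q),q.min(0),q.max(0),np.degrees(np.arctan(np.polyfit(q[:,2],q[:,1],1)[0])), q[:,0].mean())
    q=B[(abs(B[...,0])<.06)&(abs(B[...,1])<.06)&(B[...,2]>.09)&(B[...,2]<.104)];print('rim',q.min(0),q.max(0))
E
```

```text
[0.5897 0.108  0.331 ] [-179.7273   -0.4712   95.4043] [ 1.2078  1.8229 -0.0972] 0.03918376208005906
1x [0.64, -0.363, 0.344, -0.002, -0.003, 0.004, 0.45]
1x [0.637, -0.362, 0.69, -0.002, -0.003, 0.004, 0.45]
scene 229 [-0.0209 -0.1588  0.1157] [ 0.0241 -0.0294  0.2088] -0.15441101595015977 -0.007497645757152162
rim [-0.06  -0.038  0.09 ] [0.048  0.045  0.1038]
top 161 [-0.0215 -0.1597  0.1161] [ 0.023  -0.0341  0.2093] -0.18654409406374925 -0.01027270207475872
rim [-0.0599 -0.0406  0.0904] [0.0458 0.04   0.1038]
```

{"fn": "servo_tool", "kwargs": {"series": [[[0.1, -0.055, 0.05, 0, 0, 0, 0.45], [0.2, -0.11, 0.1, 0, 0, 0, 0.45], [0.31, -0.175, 0.16, 0, 0, 0, 0.45], [0.42, -0.235, 0.22, 0, 0, 0, 0.45], [0.52, -0.295, 0.28, 0, 0, 0, 0.45], [0.6, -0.34, 0.33, 0, 0, 0, 0.45], [0.64, -0.363, 0.344, 0, 0, 0.004, 0.45], [0.64, -0.363, 0.344, 0, 0, 0.004, 0.45], [0.64, -0.363, 0.344, 0, 0, 0.004, 0.45]]]}}

```text
time_s: 21.17
tool_pos: [0.4706, 0.2798, 0.2305]
tool_rot: [-180.0, -0.1, 93.9]
force: [-0.5, -1.5, -0.3]
grip_width: 0.039
grasp_force: 0.0
```

```bash
python3 - <<'E'
from pl import *
np.set_printoptions(precision=4,suppress=True)
o=get_obs();print(o['tool_pos'],o['tool_rot'],o['force'],o['grip_width'])
w=eyes.read_camera('wrist'); P=cloud(w,pos=o['tool_pos'],rot=o['tool_rot'])
q=P[(abs(P[...,0]-.463)<.012)&(abs(P[...,1]-.29)<.03)&(P[...,2]>.1)&(P[...,2]<.2)]
if len(q): z=q[:,2].max(); q=q[q[:,2]>z-.006]; print(len(q),q.min(0),q.max(0),q.mean(0))
rows([(.4625,.2900,.127,94.7,.45,1)])
E
```

```text
[0.4706 0.2798 0.2305] [-179.9969   -0.125    93.9137] [-0.48   -1.4822 -0.3408] 0.03896848633102356
224 [0.4542 0.2829 0.1711] [0.4674 0.296  0.1771] [0.4611 0.2897 0.1749]
1x [0.038, -0.028, 0.347, 0.0, -0.001, -0.005, 0.45]
```

{"fn": "servo_tool", "kwargs": {"series": [[[0.037, -0.03, 0, 0, 0, -0.005, 0.45], [0.037, -0.03, 0.06, 0, 0, -0.005, 0.45], [0.037, -0.03, 0.14, 0, 0, -0.005, 0.45], [0.037, -0.03, 0.24, 0, 0, -0.005, 0.4], [0.037, -0.03, 0.34, 0, 0, -0.005, 0.4], [0.037, -0.03, 0.347, 0, 0, -0.005, 0.4], [0.037, -0.03, 0.347, 0, 0, -0.005, 0], [0.037, -0.03, 0.347, 0, 0, -0.005, 0], [0.037, -0.03, 0.347, 0, 0, -0.005, 0], [0.037, -0.03, 0.347, 0, 0, -0.005, 0], [0.037, -0.03, 0.347, 0, 0, -0.005, 0], [0.037, -0.03, 0.347, 0, 0, -0.005, 0]]]}}

```text
time_s: 22.22
tool_pos: [0.4612, 0.2927, 0.1286]
tool_rot: [179.8, -0.3, 94.8]
force: [-0.3, 0.4, 6.5]
grip_width: 0.0136
grasp_force: 12.0
```

```bash
python3 - <<'E'
from pl import *
o=get_obs();p=o['tool_pos'];print(p,o['tool_rot'],o['force'],o['grasp_force'],o['grip_width'])
L=p[2]-.010; print(L)
rows([(p[0],p[1],.28,94.7,0,1),wp(.018,0,.16,0,L,0),wp(.018,-.018,.14,-10,L,0)])
E
```

```text
[0.46115853 0.29272731 0.12862869] [179.84034661  -0.32021936  94.84317984] [-0.29417096  0.38304386  6.53145323] 12.00066402554512 0.013561120319565438
0.11862869305175731
1x [0.003, 0.001, -0.505, 0.001, -0.002, 0.001, 0.0]
1x [-1.277, 0.587, -0.506, 0.001, -0.002, 0.001, 0.0]
1x [-1.268, 0.587, -0.433, 0.001, -0.057, 0.001, 0.0]
```

{"fn": "servo_tool", "kwargs": {"series": [[[0, 0, -0.05, 0, 0, 0, 0], [0, 0, -0.14, 0, 0, 0, 0], [0, 0, -0.24, 0, 0, 0, 0], [0, 0, -0.35, 0, 0, 0, 0], [0, 0, -0.45, 0, 0, 0, 0], [-0.05, 0.023, -0.505, 0, 0, 0, 0], [-0.15, 0.07, -0.505, 0, 0, 0, 0], [-0.27, 0.125, -0.505, 0, 0, 0, 0], [-0.39, 0.18, -0.505, 0, 0, 0, 0], [-0.51, 0.235, -0.505, 0, 0, 0, 0], [-0.63, 0.29, -0.505, 0, 0, 0, 0], [-0.75, 0.345, -0.505, 0, 0, 0, 0]]]}}

```text
time_s: 23.22
tool_pos: [0.5827, 0.0742, 0.2777]
tool_rot: [180.0, -0.2, 94.9]
force: [0.7, 0.5, -1.3]
grip_width: 0.0135
grasp_force: 12.0
```

```bash
python3 - <<'E'
from pl import *
o=get_obs();p=o['tool_pos'];print(p,o['tool_rot'],o['force'],o['grasp_force'],o['grip_width'])
rows([wp(.018,-.018,.15,0,.1186,0)])
E
```

```text
[0.58265686 0.07423198 0.27771734] [179.97733107  -0.22511713  94.86868447] [ 0.70869581  0.45377879 -1.31710815] 12.001806646585464 0.013486518025059357
1x [-0.58, 0.244, 0.028, 0.0, -0.001, 0.001, 0.0]
```

{"fn": "servo_tool", "kwargs": {"series": [[[-0.1, 0.042, 0.01, 0, 0, 0, 0], [-0.21, 0.088, 0.01, 0, 0, 0, 0], [-0.32, 0.135, 0.01, 0, 0, 0, 0], [-0.43, 0.18, 0.01, 0, 0, 0, 0], [-0.52, 0.22, 0.02, 0, 0, 0, 0], [-0.56, 0.236, 0.028, 0, 0, 0, 0], [-0.58, 0.244, 0.028, 0, 0, 0, 0], [-0.58, 0.244, 0.028, 0, 0, 0, 0], [-0.58, 0.244, 0.028, 0, 0, 0, 0]]]}}

```text
time_s: 23.97
tool_pos: [0.6696, -0.0896, 0.2683]
tool_rot: [-180.0, -0.3, 94.9]
force: [-0.1, -0.3, 0.1]
grip_width: 0.0133
grasp_force: 12.0
```

```bash
python3 - <<'E'
from pl import *
np.set_printoptions(precision=4,suppress=True)
o=get_obs();p=o['tool_pos'];print(p,o['tool_rot'],o['force'],o['grasp_force'],o['grip_width'])
rows([wp(.018,-.018,z,0,.1186,0) for z in(.15,.06,.013)])
P=cloud(eyes.read_camera('scene'))
B=np.stack([(P-[*c,0])@X,(P-[*c,0])@Y,P[...,2]],-1)
q=B[(abs(B[...,0]-.018)<.03)&(abs(B[...,1]+.015)<.025)&(B[...,2]>.115)&(B[...,2]<.21)]; print(len(q),q.min(0),q.max(0),q.mean(0))
E
```

```text
[ 0.6696 -0.0896  0.2683] [-179.9646   -0.2755   94.9258] [-0.0612 -0.3472  0.0941] 12.00020357966423 0.013318401681244959
1x [-0.011, 0.001, -0.001, -0.0, -0.002, 0.001, 0.0]
1x [-0.013, 0.001, 0.299, -0.0, -0.002, 0.001, 0.0]
1x [-0.013, 0.001, 0.455, -0.0, -0.002, 0.001, 0.0]
75 [-0.0112 -0.0273  0.1151] [ 0.0257 -0.0081  0.2096] [ 0.0209 -0.0132  0.1803]
```

{"fn": "servo_tool", "kwargs": {"series": [[[-0.01, 0.001, 0.05, 0, 0, 0, 0], [-0.01, 0.001, 0.13, 0, 0, 0, 0], [-0.01, 0.001, 0.22, 0, 0, 0, 0], [-0.01, 0.001, 0.31, 0, 0, 0, 0], [-0.01, 0.001, 0.39, 0, 0, 0, 0], [-0.01, 0.001, 0.44, 0, 0, 0, 0], [-0.01, 0.001, 0.452, 0, 0, 0, 0], [-0.01, 0.001, 0.452, 0, 0, 0, 0]]]}}

```text
time_s: 24.68
tool_pos: [0.6695, -0.0913, 0.1319]
tool_rot: [-179.9, -0.3, 95.0]
force: [-0.3, 0.6, -1.2]
grip_width: 0.013
grasp_force: 12.0
```

```bash
python3 - <<'E'
from pl import *
o=get_obs();print(o['tool_pos'],o['tool_rot'],o['force'],o['grip_width'])
rows([wp(.018,-.020-.006*t/32,.014,-t,.1186,0) for t in(4,8,12,16,20,24,28,31)])
E
```

```text
[ 0.66954446 -0.09127799  0.13194789] [-179.88893603   -0.2775108    94.99950834] [-0.31847447  0.56254606 -1.20509737] 0.013029667478438707
1x [0.013, 0.002, -0.001, -0.001, -0.024, 0.002, 0.0]
1x [0.038, 0.002, 0.002, -0.001, -0.046, 0.002, 0.0]
1x [0.063, 0.002, 0.007, -0.0, -0.068, 0.002, 0.0]
1x [0.087, 0.002, 0.014, -0.0, -0.09, 0.002, 0.0]
1x [0.11, 0.002, 0.022, -0.0, -0.113, 0.002, 0.0]
1x [0.134, 0.003, 0.033, -0.0, -0.135, 0.002, 0.0]
1x [0.156, 0.003, 0.045, -0.0, -0.157, 0.002, 0.0]
1x [0.172, 0.003, 0.055, -0.0, -0.174, 0.002, 0.0]
```

{"fn": "servo_tool", "kwargs": {"series": [[[0.006, 0.001, 0, 0, -0.01, 0, 0], [0.013, 0.002, 0, 0, -0.024, 0, 0], [0.038, 0.002, 0.002, 0, -0.046, 0, 0], [0.063, 0.002, 0.006, 0, -0.068, 0, 0], [0.087, 0.002, 0.013, 0, -0.09, 0, 0], [0.11, 0.002, 0.021, 0, -0.112, 0, 0], [0.134, 0.002, 0.032, 0, -0.134, 0, 0], [0.15, 0.002, 0.042, 0, -0.15, 0, 0], [0.162, 0.002, 0.05, 0, -0.165, 0, 0], [0.162, 0.002, 0.05, 0, -0.165, 0, 0], [0.162, 0.002, 0.05, 0, -0.165, 0, 0]]]}}

```text
time_s: 25.6
tool_pos: [0.6676, -0.0427, 0.1187]
tool_rot: [179.9, 29.4, 95.0]
force: [0.5, -0.2, 1.0]
grip_width: 0.0132
grasp_force: 12.0
```

```bash
python3 - <<'E'
from pl import *
np.set_printoptions(precision=4,suppress=True)
o=get_obs();print(o['tool_pos'],o['tool_rot'],o['force'],o['grip_width'])
f=o['tool_pos']+.1186*E(o['tool_rot'])[:,2]; d=f-[*c,0]; print('foot bay',d@X,d@Y,f[2],'tilt',np.degrees(np.arccos(-E(o['tool_rot'])[2,2])))
rows([wp(.018,-.026,.0115,-t,.1186,0) for t in(30,31)])
E
```

```text
[ 0.6676 -0.0427  0.1187] [179.9363  29.4024  95.0181] [ 0.498  -0.2306  0.9779] 0.013232018768978861
foot bay 0.0199275181091632 -0.02597660817150358 0.015331957364942417 tilt 29.40244078835155
1x [0.01, -0.005, 0.011, 0.001, -0.003, 0.002, 0.0]
1x [0.017, -0.005, 0.011, 0.001, -0.009, 0.002, 0.0]
```

{"fn": "servo_tool", "kwargs": {"series": [[[0.008, -0.002, 0.006, 0, -0.003, 0, 0], [0.012, -0.002, 0.011, 0, -0.006, 0, 0], [0.012, -0.002, 0.011, 0, -0.006, 0, 0], [0.012, -0.002, 0.011, 0, -0.006, 0, 0.17], [0.012, -0.002, 0.011, 0, -0.006, 0, 0.2], [0.012, -0.002, 0.011, 0, -0.006, 0, 0.25], [0.012, -0.002, 0.011, 0, -0.006, 0, 0.3], [0.012, -0.002, 0.011, 0, -0.006, 0, 0.35], [0.012, -0.002, 0.011, 0, -0.006, 0, 0.35], [0.012, -0.002, 0.011, 0, -0.006, 0, 0.35]]]}}

```text
time_s: 26.43
tool_pos: [0.666, -0.0439, 0.1133]
tool_rot: [-180.0, 30.6, 94.8]
force: [-0.0, 0.1, -0.3]
grip_width: 0.0294
grasp_force: 0.0
```

{"fn": "servo_tool", "kwargs": {"series": [[[0, 0, -0.05, 0, 0, 0, 0.35], [0, 0, -0.12, 0, 0, 0, 0.35], [0, 0, -0.22, 0, 0, 0, 0.35], [0, 0, -0.32, 0, 0, 0, 0.35], [0, 0, -0.42, 0, 0, 0, 0.35], [0, 0, -0.55, 0, 0, 0, 0.35], [0, 0, -0.65, 0, 0, 0, 0.35], [0.1, -0.1, -0.7, 0, 0, 0, 0.35], [0.2, -0.2, -0.7, 0, 0, 0, 0.35], [0.3, -0.3, -0.7, 0, 0, 0, 0.35], [0.3, -0.3, -0.7, 0, 0, 0, 0.35]]]}}

```text
time_s: 27.35
tool_pos: [0.5552, 0.1395, 0.2445]
tool_rot: [-179.5, 30.4, 95.7]
force: [-0.9, 1.7, -0.1]
grip_width: 0.0302
grasp_force: 0.0
```

```bash
python3 - <<'E'
from pl import *
o=get_obs();print(o['tool_pos'],o['tool_rot'],o['force'],o['grip_width'])
s=eyes.read_camera('scene')['frame'][120:280,170:370,::-1]; t=eyes.read_camera('top')['frame'][130:250,190:340,::-1]
cv2.imwrite('pics/end.png',np.hstack([cv2.resize(s,(400,320),interpolation=cv2.INTER_CUBIC),cv2.resize(t,(400,320),interpolation=cv2.INTER_CUBIC)]))
E
```

```text
[0.55518029 0.13948003 0.24449917] [-179.47562307   30.39200063   95.65773565] [-0.86577535  1.73819092 -0.05626926] 0.030245342458498248
```

View pics/end.png

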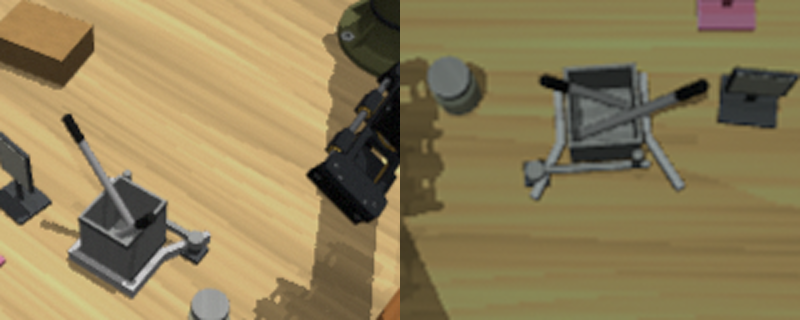

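Final picture: the long tube leans over the rim toward the ticket (cap at 690,90), and the short one leans to the opposite side (cap at 552,82). The keeper is across the mouth (535–640,168) and the arm is clear.

```bash
python3 -c "
from cell import env
print(env.sign_off())"
```

```text
the job is handed in; nothing more can be done
None
```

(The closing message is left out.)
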